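Move the splash guard to the felt wheel

TASK

Take the clear splash guard off the stone-wheel stand: pull the tab of its sprung hinge pin sideways until the pin leaves its hole, and lift the guard off. Drop it into the hinge of the felt-wheel stand the same way round, stub in the open slot and sprung pin snapped fully out into its hole, and let go so that it hangs freely. Feel your way and never press or pull the guard hard against a stand (stay under about 18 N); do not drop it, and leave everything else where it is.

Things in the scene. Friction and masses are not known exactly. Their poses are not given: they have to be found in the camera images.
- guard_tab (a point): Grip centre of the steel pull tab of the guard's sprung hinge pin, 34 mm above the rail axis, midway along the rail while the pin is out. The tab is 24 mm (x) by 12 mm (y: pinch across this), from 9 to 50 mm above the axis. Moving it to +y draws the pin; tab and pin are one piece. Axes as the guard's.
- guard_rail (a point): Middle of the guard's round rail, on the hinge axis: rail 16 mm in diameter, 160 mm long, ends at y=+-80 mm. Left end (+y): collar 28 mm across, fixed stub 8 mm diameter, 13 mm long. Right end (-y): sprung pin, 8 mm diameter, sticking out 14 mm, its tip slightly bevelled. Axes: y along the rail to the stub, z up, x to the wheel.
- pin_tip (a point): Tip of the sprung pin, on the hinge axis, 94 mm to -y of the tab's centre. Axes as the guard's.
- guard_pin (a joint): How far the sprung pin is drawn into the rail: 0 = fully out, 0.012 m = at its stop. The spring takes about 2.5 N to start, then 0.4 N per mm, 7.2 N at the stop. With the rail's left end against the left ear, drawing 10 mm just frees it from the right ear. In the air it springs fully out again.
- guard: The guard: clear flap 5 mm thick, 80 mm wide, with metal edges, hanging to 82 mm below its rail (see guard_rail); 0.25 to 0.38 kg in all. Origin and axes as guard_rail.
- stone_hinge (a point): Middle of the hinge axis of the stand with the thin (14 mm) stone wheel, 130 mm above the table; the guard hangs here at the start, with 2 mm of side play at each end. x from the hinge to the wheel, y along the axis to the left ear, z up.
- felt_hinge (a point): Nominal middle of the hinge axis of the stand with the thick (46 mm) felt wheel, empty at first; axes and height as stone_hinge. Here the head with both ears is bolted on anywhere up to 13 mm to either side (y) of this point; this shift is not measured, so feel for the left ear. It does not yield.
- stone_stand: Fixed stand, origin on the table below its hinge. Left ear (+y) of both stands: inner face 82 mm from the hinge middle, 12 mm thick, upright slot 12 mm wide, open at the top, floor 4 mm below the axis, flaring to about 26 mm from 11 mm above the axis to its top 25 mm above.
- felt_stand: Fixed stand like the other, origin on the table below its hinge. Right ear (-y) of both: inner face 82 mm from the hinge middle, 14 mm thick, top 11 mm above the axis, closed 12 mm square pin hole on the axis; a ledge 8 mm below the axis (y -82 to -72) bears the rail's end. A crossbar lies behind the flap.
- wood_block: Bystander to leave alone: wooden block 50 x 35 x 30 mm, between the two stands; origin at its underside or middle.
- wood_wedge: Bystander to leave alone: long wooden block 120 x 45 x 35 mm, near the robot; origin at its underside or middle.
- tumbler: Bystander to leave alone: glass tumbler, 72 mm across, 85 mm tall, beyond the stands; origin at its underside or middle.
- paste_jar: Bystander to leave alone: closed white jar, 64 mm across, 75 mm tall, beyond the stands; origin at its underside or middle.
- dressing_stone: Bystander to leave alone: grey stone stick 100 x 25 x 25 mm, near the robot; origin at its underside or middle.
- spanner: Bystander to leave alone: spanner lying at the left side; origin at its underside or middle.
- brush: Bystander to leave alone: brush lying at the right side; origin at its underside or middle.
Mind the look-alikes: they are no part of the job. Leave any turquoise look-alike of the guard alone.

How it is judged:
By the outcome, as a careful person would: the job done as asked, in the order asked, and still so for the second after the job is handed in, with the robot touching nothing.
It also fails if it takes over 72 s, if anything falls off the work surface, if the arm or the gripper's body presses on something with over 40 N, if the wrist force passes 120 N, or if a joint passes its speed limit or range.

ROBOT

A 7-joint arm with a two-finger parallel gripper is mounted at the origin on the work surface. World frame = base frame: x ahead of the robot, y to its left, z up, the work surface at z = 0. Lengths are in m, angles in rad, forces in N, time in s.
With the tool pointing down it reaches from about 0.425 to 0.925 m from the base axis. Payload 6.8 kg.
Tool frame: the origin (TCP) lies on the mounting face of the last link; the fingertips stand 173 mm ahead of it and the grasp point (between the pads) lies 155 mm ahead of it; z points along the fingers, y is the line along which they close (so a half turn about z gives the same grasp; the last joint's range is limited). The gripper opens to 85 mm and grips with 20 to 120 N. Pads are 22 mm wide; open, the fingers measure 114 mm over their backs; the gripper's body (76 mm by 85 mm) begins 54 mm behind the grasp point. The pads swing forward as they close: fully open they stand 13 mm farther back than shut.
Start: joints at [1.136, 0.477, 0.022, 1.555, -0.011, 1.109, -0.083], TCP at [0.217, -0.639, 0.405] pointing down, gripper open.
Joint ranges: [-2.96, 2.96], [-0.34, 2.1], [-1.41, 1.46], [0.24, 2.44], [-1.37, 4.51], [0.17, 1.92], [-2.96, 2.96]. Speed limits (rad/s): [2.39, 2.39, 3.14, 3.14, 3.14, 3.14, 3.14].

INTERFACE

Orientations are given as a rotation vector (axis times angle).
In Python, from bench import r gives the robot as it stands.
- The arm moves only by the tool arm_command, never from a script. Its argument "plan" is a list of rows, each an object of numbers: "claw": the closure, from 0 (fully open) to 1 (shut); "tx", "ty", "tz": the shift along the tool's x, y, z in m; "ax", "ay", "az": the turn, a rotation vector about the tool's x, y, z in degrees. A call has exactly 10 rows; each row shifts and turns the commanded pose from where the row before left it, along the tool's axes as they then stand; what a row does not reach is not made up. A row lasts 1/12 s, in which the tool goes at most 41.7 mm and 7.16 degrees, less where a joint would pass 70% of its speed; a pose out of reach is approached as far as the arm can. A call is refused whole if a number of a shift passes 0.0417 or a number of a turn 7.16, either way. A call with a gripper value outside its range is refused whole. The fingers move at their own pace and stop on an object; "squeeze" is the grip in N (left out, the last holds). Time passes only in rows, so rows that do not move let the fingers close, or fill a call up. It gives the time, the measured TCP pose, the force, the opening and the grip force at its end, in the units of the state.
- r.get_obs(): the state, without advancing time (a new reading comes with each control period).
- r.grab_frame(name): name is "scene" or "top" or "wrist"; returns the picture (400x640x3 uint8, red, green, blue); there is no depth.
- r.camera_model(name): a dict with "fx", "fy", "cx", "cy" (pixels), "position" and "orientation" of the camera in the world; the wrist camera has in their place "tool_from_camera" (4x4, takes a point from camera to tool coordinates, whose origin is the TCP and whose axes are the flange's). Camera axes: x right, y up, looking along -z (the intrinsics and any distortion apply to the point x, -y, -z); pixel columns grow to the right and rows downward; lengths in m; the calibration is good to about 2 mm. A picture is of the moment at which its call begins: read the wrist's pose just before it. camera_model takes no time and is no camera call.
- r.hand_in(): hands the job in; it is judged then, once.
Trained networks look in the newest picture that a camera, given by its name, has taken for a name from the list of things; names that differ only in an ending like _2 or _b are one class to them, and where a whole thing is asked for, a point or a joint stands for the part that bears it (a point fixed in the world has none). Each returns a list of dicts, best first, with "confidence" (0 to 1); they miss things now and then, are a little off and sometimes report something else, mostly with a low value. They report only what shows in the picture. A call takes as long as a camera call. They do not tell look-alikes from the thing itself.
- r.boxes_of(target, camera): "location" ([x, y, z] in m, in the coordinates of the camera as it stood for that picture, good to about 4 mm: the middle of the surface that is visible of it).
- r.tip_of(target, camera): "location" ([x, y, z] in m, in the coordinates of the camera as it stood for that picture, good to about 4 mm: a listed point, or the origin of a listed thing).
The state is a dict: "clock": time; "joints": joint angles; "qvel": joint speeds; "tau": joint torques, N m; "tcp_pos": TCP position; "orientation": TCP orientation; "contact_force": force on the tool from outside, world axes, zero at the start; "moment": the same for the moment, N m; "grip_width": finger opening in m; "gripper_force": force on a finger pad.
Only numpy, scipy, OpenCV 4.12 (cv2) and the standard library are available. Lean on these libraries where they do the work, as an engineer would, in place of code of your own. Each camera call takes 0.05 s, during which the arm holds its last target. There are 200 camera calls.

## Working session

There is one attempt and no reset: what is moved stays moved. The work goes in short steps, Python scripts to look and compute and a tool call to move; the robot and the scene stay as the last step left them, time stands still between calls to the robot, and variables do not carry over. Pictures are saved under pics/ and viewed, at most 10 in all, crops included, and the job is handed in when it is done.

Besides the shell and the picture viewer there is one more tool, called after ">>>" as a command line: name --argument value ..., lists and objects as JSON in quotes. arm_command: Moves the arm, as the interface text tells. Its arguments: {"type":"object","properties":{"plan":{"type":"array","items":{"type":"object","properties":{"claw":{"type":"number"},"tx":{"type":"number"},"ty":{"type":"number"},"tz":{"type":"number"},"ax":{"type":"number"},"ay":{"type":"number"},"az":{"type":"number"}}}},"squeeze":{"type":"number"}},"required":["plan"]}

```bash
ls; mkdir -p pics; cat > h.py <<'E'
import numpy as np, cv2
from scipy.spatial.transform import Rotation as R
from bench import r
def pose(cam):
    m=r.camera_model(cam)
    if 'position' in m:
        o=np.array(m['orientation'],float)
        Rm=R.from_rotvec(o).as_matrix() if o.shape==(3,) else (R.from_quat(o).as_matrix() if o.shape==(4,) else o)
        return Rm,np.array(m['position'])
    o=r.get_obs(); Rt=R.from_rotvec(o['orientation']).as_matrix(); T=np.array(m['tool_from_camera'])
    return Rt@T[:3,:3], Rt@T[:3,3]+np.array(o['tcp_pos'])
def find(cam,names,kind='tip',P=None):
    Rm,p=P or pose(cam)
    for n in names:
        f=r.tip_of if kind=='tip' else r.boxes_of
        for d in f(n,cam)[:3]:
            w=Rm@np.array(d['location'])+p
            print(cam,kind,n,round(d['confidence'],2),w.round(4))
def snap(cam,fn):
    P=pose(cam); im=r.grab_frame(cam); cv2.imwrite('pics/'+fn,im[:,:,::-1]); return P,im
E
python3 - <<'E'
from h import *
print(r.get_obs())
for c in ('scene','top','wrist'): print(c,r.camera_model(c))
P,a=snap('scene','s0.png')
find('scene',['guard_tab','guard_rail','pin_tip','stone_hinge','felt_hinge','stone_stand','felt_stand'],P=P)
P,b=snap('top','t0.png')
find('top',['guard_tab','guard_rail','pin_tip','stone_hinge','felt_hinge','stone_stand','felt_stand','wood_block'],P=P)
E
```

```text
pics
{'clock': 0.0, 'joints': array([ 1.13589089,  0.47779574,  0.02230645,  1.55645928, -0.01150617,
        1.1092988 , -0.08311324]), 'qvel': array([-0.00010825, -0.00144023, -0.00170716, -0.0004497 ,  0.00055744,
        0.00025327, -0.00065979]), 'tau': array([ 1.54082272e-04, -5.96450722e+01,  1.60795871e+00, -2.81197679e+01,
        1.24588565e-02,  9.44622239e-03,  2.44949200e-05]), 'tcp_pos': array([ 0.21662373, -0.63899985,  0.40372439]), 'orientation': array([-3.09797286e+00, -5.10827094e-01,  6.46556010e-04]), 'contact_force': array([ 0.09932866,  0.7381726 , -0.28877652]), 'moment': array([-0.02360682,  0.03585952,  0.02457923]), 'gripper_force': 0.0, 'grip_width': 0.0856290131967216}
scene {'fx': 520.7152319600793, 'fy': 520.7152319600793, 'cx': 321.3226852706621, 'cy': 199.91664226042553, 'position': array([ 1.10155341, -0.77190563,  1.14916992]), 'orientation': array([0.70360299, 0.22082735, 0.57775759])}
top {'fx': 416.15466306558744, 'fy': 416.15466306558744, 'cx': 319.3678116341092, 'cy': 198.1363766877272, 'position': array([0.36395434, 0.0065802 , 1.23054155]), '
[... 946 characters left out ...]
 tip felt_stand 0.93 [0.4653 0.2139 0.0096]
top tip guard_tab 0.7 [ 0.4553 -0.21    0.1618]
top tip guard_tab 0.6 [ 0.6199 -0.4378  0.1147]
top tip guard_rail 0.92 [ 0.6235 -0.4414  0.0831]
top tip guard_rail 0.89 [ 0.4538 -0.2123  0.1308]
top tip pin_tip 0.63 [ 0.7576 -0.2937 -0.0029]
top tip stone_hinge 0.75 [ 0.4544 -0.2093  0.1314]
top tip stone_hinge 0.31 [ 0.7401 -0.0118  0.    ]
top tip felt_hinge 0.94 [0.4658 0.2091 0.1283]
top tip stone_stand 0.85 [ 0.458  -0.2121  0.    ]
top tip felt_stand 0.6 [ 0.47    0.2119 -0.0015]
top tip felt_stand 0.43 [ 7.553e-01 -2.921e-01  1.000e-04]
top tip felt_stand 0.36 [ 0.4553 -0.2083  0.0008]
top tip wood_block 0.73 [4.871e-01 5.800e-03 4.000e-04]
```

View pics/s0.png

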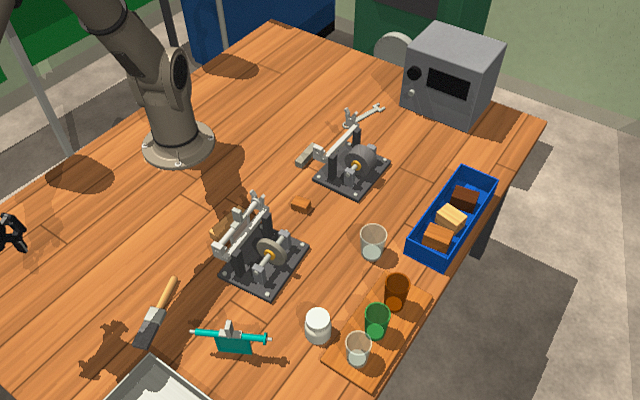

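View pics/t0.png

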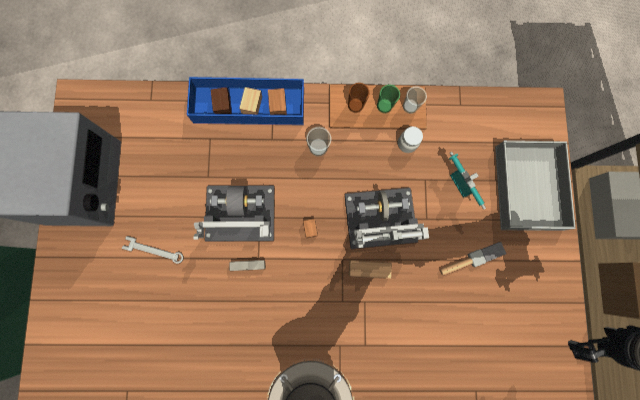

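The scene view shows the guarded stone stand at about (262,240) and the empty felt stand at (352,165). The turquoise look-alike is at (232,338), so the detections at x≈0.62 are the decoy. In the top view the stone stand is at (385,215), yawed a few degrees, and the felt stand is at (238,213), nearly square. Next I'll move the wrist camera over the stone stand.

>>> arm_command --plan '[{"az": 5.8,"tz": -0.02},{"az": 5.8,"tz": -0.02},{"tx": 0.022,"ty": -0.031},{"tx": 0.022,"ty": -0.031},{"tx": 0.022,"ty": -0.031},{"tx": 0.022,"ty": -0.031},{"tx": 0.022,"ty": -0.031},{"tx": 0.022,"ty": -0.031},{"tx": 0.022,"ty": -0.031},{"tx": 0.022,"ty": -0.031}]'

```text
invalid input at $.plan[0]: expected keys claw, tx, ty, tz, ax, ay, az
```

>>> arm_command --plan '[{"tx": 0.022,"ty": -0.031},{"tx": 0.022,"ty": -0.031},{"tx": 0.022,"ty": -0.031},{"tx": 0.022,"ty": -0.031},{"tx": 0.01,"ty": -0.01},{},{},{},{},{}]'

```text
invalid input at $.plan[0]: expected keys claw, tx, ty, tz, ax, ay, az
```

```bash
python3 - <<'E'
from h import *
P,a=snap('wrist','w0.png')
o=r.get_obs(); print(o['tcp_pos'],o['orientation'],o['contact_force'],o['clock'])
find('wrist',['guard_tab','guard_rail','pin_tip','stone_hinge','stone_stand'],P=P)
E
```

```text
[ 0.2166878  -0.63929569  0.40471085] [3.09973858e+00 5.10936888e-01 2.16860878e-05] [ 0.26705736 -1.18572541  0.24614854] 0.9
```

View pics/w0.png

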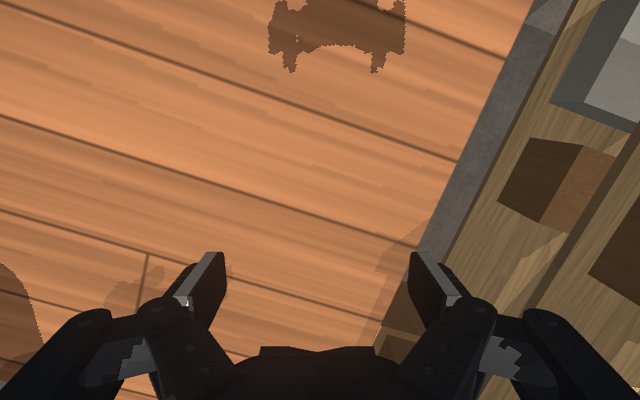

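The move was refused because every row needs all the keys, so this picture only shows empty table at the start pose. I'll resend it with full rows.

>>> arm_command --plan '[{"claw": 0,"tx": 0,"ty": 0,"tz": -0.02,"ax": 0,"ay": 0,"az": 5.8},{"claw": 0,"tx": 0,"ty": 0,"tz": -0.02,"ax": 0,"ay": 0,"az": 5.8},{"claw": 0,"tx": 0.022,"ty": -0.031,"tz": 0,"ax": 0,"ay": 0,"az": 0},{"claw": 0,"tx": 0.022,"ty": -0.031,"tz": 0,"ax": 0,"ay": 0,"az": 0},{"claw": 0,"tx": 0.022,"ty": -0.031,"tz": 0,"ax": 0,"ay": 0,"az": 0},{"claw": 0,"tx": 0.022,"ty": -0.031,"tz": 0,"ax": 0,"ay": 0,"az": 0},{"claw": 0,"tx": 0.022,"ty": -0.031,"tz": 0,"ax": 0,"ay": 0,"az": 0},{"claw": 0,"tx": 0.022,"ty": -0.031,"tz": 0,"ax": 0,"ay": 0,"az": 0},{"claw": 0,"tx": 0.022,"ty": -0.031,"tz": 0,"ax": 0,"ay": 0,"az": 0},{"claw": 0,"tx": 0.022,"ty": -0.031,"tz": 0,"ax": 0,"ay": 0,"az": 0}]'

```text
clock: 1.98
tcp_pos: [0.3611, -0.3696, 0.445]
orientation: [3.135, 0.195, 0.001]
contact_force: [0.2, -1.3, 0.5]
grip_width: 0.0853
gripper_force: 0.0
```

>>> arm_command --plan '[{"claw": 0,"tx": 0.022,"ty": -0.031,"tz": 0,"ax": 0,"ay": 0,"az": 0},{"claw": 0,"tx": 0.022,"ty": -0.031,"tz": 0,"ax": 0,"ay": 0,"az": 0},{"claw": 0,"tx": 0.022,"ty": -0.031,"tz": 0,"ax": 0,"ay": 0,"az": 0},{"claw": 0,"tx": 0.022,"ty": -0.031,"tz": 0,"ax": 0,"ay": 0,"az": 0},{"claw": 0,"tx": 0.02,"ty": -0.02,"tz": 0,"ax": 0,"ay": 0,"az": 0},{"claw": 0,"tx": 0,"ty": 0,"tz": 0,"ax": 0,"ay": 0,"az": 0},{"claw": 0,"tx": 0,"ty": 0,"tz": 0,"ax": 0,"ay": 0,"az": 0},{"claw": 0,"tx": 0,"ty": 0,"tz": 0,"ax": 0,"ay": 0,"az": 0},{"claw": 0,"tx": 0,"ty": 0,"tz": 0,"ax": 0,"ay": 0,"az": 0},{"claw": 0,"tx": 0,"ty": 0,"tz": 0,"ax": 0,"ay": 0,"az": 0}]'

```text
clock: 2.82
tcp_pos: [0.4491, -0.2165, 0.4447]
orientation: [3.135, 0.191, -0.0]
contact_force: [-0.2, -0.4, -0.3]
grip_width: 0.0852
gripper_force: 0.0
```

```bash
python3 - <<'E'
from h import *
P,a=snap('wrist','w1.png')
o=r.get_obs(); print(o['tcp_pos'],o['orientation'],o['contact_force'],o['clock'])
find('wrist',['guard_tab','guard_rail','pin_tip','stone_hinge','stone_stand'],P=P)
E
```

```text
[ 0.44924319 -0.21629385  0.44465134] [ 3.13555516e+00  1.91310844e-01 -3.86471483e-04] [ 0.69032051 -0.49599341  0.0599329 ] 2.8667
wrist tip guard_tab 0.95 [ 0.6261 -0.4397  0.1132]
wrist tip guard_tab 0.7 [ 0.4623 -0.21    0.1653]
wrist tip guard_rail 0.94 [ 0.6248 -0.443   0.0802]
wrist tip guard_rail 0.75 [ 0.4567 -0.2151  0.1321]
wrist tip pin_tip 0.77 [ 0.5411 -0.485   0.0839]
wrist tip pin_tip 0.66 [ 0.4569 -0.2153  0.1284]
wrist tip stone_stand 0.95 [ 4.604e-01 -2.047e-01  4.000e-04]
```

View pics/w1.png

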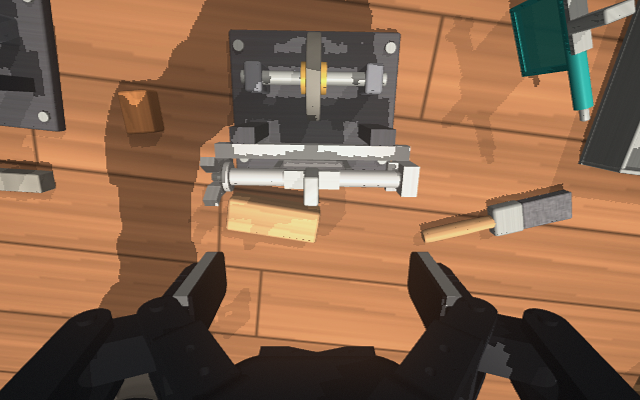

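The wrist view shows the guard's rail at about row 180, columns 222–400. The tab is at (311,192), the slotted left ear at (211,182) and the right ear at (410,178). The stand is nearly aligned with the tool. I'll enlarge this part for precise pixels.

```bash
python3 - <<'E'
import cv2
a=cv2.imread('pics/w1.png')[20:220,190:430]
cv2.imwrite('pics/w1c.png',cv2.resize(a,None,fx=3,fy=3,interpolation=cv2.INTER_CUBIC)[:600])
E
```

```text
(no output)
```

View pics/w1c.png

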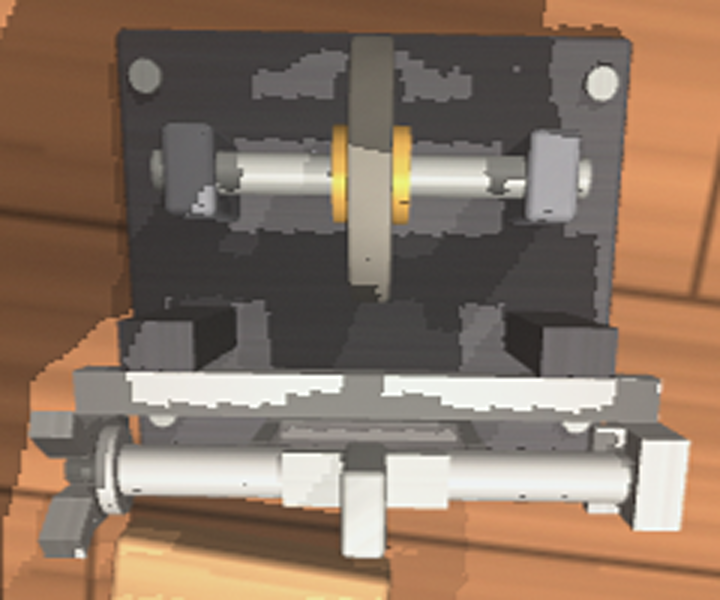

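```bash
cat >> h.py <<'E'
def ray(cam,u,v,z,P=None):
    Rm,p=P or pose(cam); m=r.camera_model(cam)
    d=Rm@np.array([(u-m['cx'])/m['fx'],-(v-m['cy'])/m['fy'],-1])
    return p+d*(z-p[2])/d[2]
def crop(u,v): return 190+u/3-1/3,20+v/3-1/3
E
python3 - <<'E'
from h import *
P=pose('wrist'); print(R.from_rotvec(r.get_obs()['orientation']).as_matrix().round(4))
q=lambda u,v,z:ray('wrist',*crop(u,v),z,P)
L,Rr=q(115,467,.13),q(632,480,.13); print('rail',L,Rr,(L+Rr)/2,np.linalg.norm(L-Rr),'yaw',np.degrees(np.arctan2(-(L-Rr)[0],(L-Rr)[1])))
for z in (.175,.18,.185): print('tabtop',z,q(363,515,z), np.linalg.norm(q(343,515,z)-q(384,515,z)))
A,B=q(120,32,.02),q(630,42,.02); print('plate yaw',np.degrees(np.arctan2(-(A-B)[0],(A-B)[1])))
A,B=q(145,76,.02),q(602,82,.02); print('screws yaw',np.degrees(np.arctan2(-(A-B)[0],(A-B)[1])))
print(q(343,480,.18),q(343,555,.18))
E
```

```text
[[ 9.923e-01  1.235e-01  0.000e+00]
 [ 1.235e-01 -9.923e-01 -1.000e-04]
 [ 0.000e+00  1.000e-04 -1.000e+00]]
rail [ 0.45011001 -0.13221565  0.13      ] [ 0.46577069 -0.29243464  0.13      ] [ 0.45794035 -0.21232515  0.13      ] 0.1609825516356921 yaw 5.582668772121445
tabtop 0.175 [ 0.45661198 -0.20986147  0.175     ] 0.010880122996229868
tabtop 0.18 [ 0.45798886 -0.20979233  0.18      ] 0.010652101340102456
tabtop 0.185 [ 0.45936575 -0.20972318  0.185     ] 0.010424079683975022
plate yaw 6.051214768620477
screws yaw 6.376614686868437
[ 0.4666173 -0.2035989  0.18     ] [ 0.44650272 -0.20584909  0.18      ]
```

In the enlarged crop the rail runs from (115,467) to (632,480), and the tab top is centred at (363,515). The rail measures 161 mm, matching the 160 mm given, and the yaw is about 6°. The tab is near (0.458, -0.210). I'll go down part way and measure again.

>>> arm_command --plan '[{"claw": 0,"tx": 0.0094,"ty": -0.0053,"tz": 0.01,"ax": 0,"ay": 0,"az": 1.1},{"claw": 0,"tx": 0,"ty": 0,"tz": 0.02,"ax": 0,"ay": 0,"az": 0},{"claw": 0,"tx": 0,"ty": 0,"tz": 0.02,"ax": 0,"ay": 0,"az": 0},{"claw": 0,"tx": 0,"ty": 0,"tz": 0.02,"ax": 0,"ay": 0,"az": 0},{"claw": 0,"tx": 0,"ty": 0,"tz": 0.005,"ax": 0,"ay": 0,"az": 0},{"claw": 0,"tx": 0,"ty": 0,"tz": 0,"ax": 0,"ay": 0,"az": 0},{"claw": 0,"tx": 0,"ty": 0,"tz": 0,"ax": 0,"ay": 0,"az": 0},{"claw": 0,"tx": 0,"ty": 0,"tz": 0,"ax": 0,"ay": 0,"az": 0},{"claw": 0,"tx": 0,"ty": 0,"tz": 0,"ax": 0,"ay": 0,"az": 0},{"claw": 0,"tx": 0,"ty": 0,"tz": 0,"ax": 0,"ay": 0,"az": 0}]'

```text
clock: 3.95
tcp_pos: [0.4588, -0.2088, 0.3707]
orientation: [3.136, 0.165, 0.003]
contact_force: [-0.3, -1.1, -0.3]
grip_width: 0.0853
gripper_force: 0.0
```

```bash
python3 - <<'E'
from h import *
P,a=snap('wrist','w2.png')
o=r.get_obs(); print(o['tcp_pos'],o['orientation'],o['contact_force'],o['clock'])
find('wrist',['guard_tab','guard_rail'],P=P)
E
```

```text
[ 0.45876699 -0.20873634  0.37053515] [3.13658838e+00 1.64994113e-01 2.14531543e-03] [ 0.74781169 -0.10262964 -0.24064197] 4.0
wrist tip guard_rail 0.76 [ 0.4558 -0.2151  0.1293]
```

View pics/w2.png

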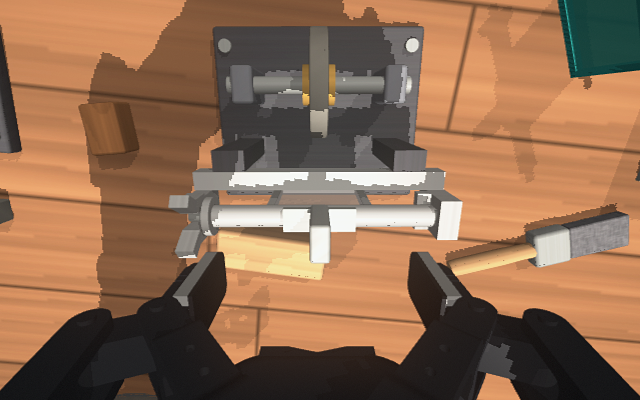

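The tab's top face is centred at about (320,245), the rail runs from (213,216) to (437,218), and the stand is now square in the image. Next I'll triangulate the tab top from the two views.

```bash
python3 - <<'E'
from h import *
P2=pose('wrist'); T=np.array(r.camera_model('wrist')['tool_from_camera'])
Rt=R.from_rotvec([3.13555516,.191310844,-.0004]).as_matrix(); P1=(Rt@T[:3,:3],Rt@T[:3,3]+[.44924319,-.21629385,.44465134])
for z in (.17,.175,.18,.185): print(z,ray('wrist',*crop(363,515),z,P1),ray('wrist',320,245.5,z,P2))
L,Rr=ray('wrist',213,216,.13,P2),ray('wrist',437,218,.13,P2); print(L,Rr,(L+Rr)/2,np.linalg.norm(L-Rr),np.degrees(np.arctan2(-(L-Rr)[0],(L-Rr)[1])))
print(ray('wrist',310,228,.18,P2),ray('wrist',330,263,.18,P2))
E
```

```text
0.17 [ 0.45469281 -0.21090494  0.17      ] [ 0.4522879  -0.21159422  0.17      ]
0.175 [ 0.45607119 -0.21083754  0.175     ] [ 0.4546272  -0.21128838  0.175     ]
0.18 [ 0.45744957 -0.21077014  0.18      ] [ 0.4569665  -0.21098255  0.18      ]
0.185 [ 0.45882795 -0.21070274  0.185     ] [ 0.4593058  -0.21067671  0.185     ]
[ 0.44852579 -0.13554236  0.13      ] [ 0.46369854 -0.29506262  0.13      ] [ 0.45611216 -0.21530249  0.13      ] 0.1602402150130165 5.433334257454945
[ 0.466859   -0.20438106  0.18      ] [ 0.44671799 -0.2178216   0.18      ]
```

>>> arm_command --plan '[{"claw": 0,"tx": -0.002,"ty": 0.002,"tz": 0.01,"ax": 0,"ay": 0,"az": 0.3},{"claw": 0,"tx": 0,"ty": 0,"tz": 0.015,"ax": 0,"ay": 0,"az": 0},{"claw": 0,"tx": 0,"ty": 0,"tz": 0.015,"ax": 0,"ay": 0,"az": 0},{"claw": 0,"tx": 0,"ty": 0,"tz": 0.01,"ax": 0,"ay": 0,"az": 0},{"claw": 0,"tx": 0,"ty": 0,"tz": 0,"ax": 0,"ay": 0,"az": 0},{"claw": 0.5,"tx": 0,"ty": 0,"tz": 0,"ax": 0,"ay": 0,"az": 0},{"claw": 0.6,"tx": 0,"ty": 0,"tz": 0,"ax": 0,"ay": 0,"az": 0},{"claw": 0.65,"tx": 0,"ty": 0,"tz": 0,"ax": 0,"ay": 0,"az": 0},{"claw": 0.7,"tx": 0,"ty": 0,"tz": 0,"ax": 0,"ay": 0,"az": 0},{"claw": 0.75,"tx": 0,"ty": 0,"tz": 0,"ax": 0,"ay": 0,"az": 0}]' --squeeze 25

```text
clock: 4.93
tcp_pos: [0.457, -0.2109, 0.3203]
orientation: [3.137, 0.157, 0.002]
contact_force: [-0.4, 0.7, -0.6]
grip_width: 0.0254
gripper_force: 0.0
```

>>> arm_command --plan '[{"claw": 0.8,"tx": 0,"ty": 0,"tz": 0,"ax": 0,"ay": 0,"az": 0},{"claw": 0.85,"tx": 0,"ty": 0,"tz": 0,"ax": 0,"ay": 0,"az": 0},{"claw": 0.9,"tx": 0,"ty": 0,"tz": 0,"ax": 0,"ay": 0,"az": 0},{"claw": 1,"tx": 0,"ty": 0,"tz": 0,"ax": 0,"ay": 0,"az": 0},{"claw": 1,"tx": 0,"ty": 0,"tz": 0,"ax": 0,"ay": 0,"az": 0},{"claw": 1,"tx": 0,"ty": 0,"tz": 0,"ax": 0,"ay": 0,"az": 0},{"claw": 1,"tx": 0,"ty": 0,"tz": 0,"ax": 0,"ay": 0,"az": 0},{"claw": 1,"tx": 0,"ty": 0,"tz": 0,"ax": 0,"ay": 0,"az": 0},{"claw": 1,"tx": 0,"ty": 0,"tz": 0,"ax": 0,"ay": 0,"az": 0},{"claw": 1,"tx": 0,"ty": 0,"tz": 0,"ax": 0,"ay": 0,"az": 0}]' --squeeze 40

```text
clock: 5.77
tcp_pos: [0.4569, -0.2109, 0.3199]
orientation: [3.138, 0.157, 0.0]
contact_force: [-1.7, 1.0, 4.3]
grip_width: 0.0112
gripper_force: 41.3
```

```bash
python3 - <<'E'
from h import *
o=r.get_obs(); print({k:np.round(v,4) for k,v in o.items()})
E
```

```text
{'clock': np.float64(5.7667), 'joints': array([ 0.4834,  0.3126, -0.2074,  2.0311,  0.0879,  0.8059, -1.2461]), 'qvel': array([ 0.0004, -0.0011,  0.    ,  0.0003, -0.0001, -0.0009,  0.0005]), 'tau': array([  0.1684, -41.1344,  -0.6619, -21.6555,  -0.0493,  -0.4204,
        -0.162 ]), 'tcp_pos': array([ 0.4569, -0.2109,  0.3199]), 'orientation': array([3.1375e+00, 1.5680e-01, 4.0000e-04]), 'contact_force': array([-1.6624,  0.9714,  4.3383]), 'moment': array([0.0819, 0.2562, 0.2407]), 'gripper_force': np.float64(41.3224), 'grip_width': np.float64(0.0112)}
```

The tab is held. I'll ease the small downward load and pull toward +y in steps.

>>> arm_command --plan '[{"claw": 1,"tx": 0,"ty": 0,"tz": -0.0005,"ax": 0,"ay": 0,"az": 0},{"claw": 1,"tx": 0,"ty": 0,"tz": -0.0005,"ax": 0,"ay": 0,"az": 0},{"claw": 1,"tx": 0,"ty": -0.001,"tz": 0,"ax": 0,"ay": 0,"az": 0},{"claw": 1,"tx": 0,"ty": -0.001,"tz": 0,"ax": 0,"ay": 0,"az": 0},{"claw": 1,"tx": 0,"ty": -0.001,"tz": 0,"ax": 0,"ay": 0,"az": 0},{"claw": 1,"tx": 0,"ty": -0.001,"tz": 0,"ax": 0,"ay": 0,"az": 0},{"claw": 1,"tx": 0,"ty": -0.001,"tz": 0,"ax": 0,"ay": 0,"az": 0},{"claw": 1,"tx": 0,"ty": -0.001,"tz": 0,"ax": 0,"ay": 0,"az": 0},{"claw": 1,"tx": 0,"ty": 0,"tz": 0,"ax": 0,"ay": 0,"az": 0},{"claw": 1,"tx": 0,"ty": 0,"tz": 0,"ax": 0,"ay": 0,"az": 0}]' --squeeze 60

```text
clock: 6.6
tcp_pos: [0.456, -0.2051, 0.3205]
orientation: [3.137, 0.157, -0.001]
contact_force: [-0.4, -3.8, -6.0]
grip_width: 0.011
gripper_force: 59.8
```

>>> arm_command --plan '[{"claw": 1,"tx": 0,"ty": -0.0005,"tz": 0,"ax": 0,"ay": 0,"az": 0},{"claw": 1,"tx": 0,"ty": -0.0005,"tz": 0,"ax": 0,"ay": 0,"az": 0},{"claw": 1,"tx": 0,"ty": -0.0005,"tz": 0,"ax": 0,"ay": 0,"az": 0},{"claw": 1,"tx": 0,"ty": -0.0005,"tz": 0,"ax": 0,"ay": 0,"az": 0},{"claw": 1,"tx": 0,"ty": -0.0005,"tz": 0,"ax": 0,"ay": 0,"az": 0},{"claw": 1,"tx": 0,"ty": -0.0005,"tz": 0,"ax": 0,"ay": 0,"az": 0},{"claw": 1,"tx": 0,"ty": 0,"tz": 0,"ax": 0,"ay": 0,"az": 0},{"claw": 1,"tx": 0,"ty": 0,"tz": 0,"ax": 0,"ay": 0,"az": 0},{"claw": 1,"tx": 0,"ty": 0,"tz": 0,"ax": 0,"ay": 0,"az": 0},{"claw": 1,"tx": 0,"ty": 0,"tz": 0,"ax": 0,"ay": 0,"az": 0}]'

```text
clock: 7.43
tcp_pos: [0.4557, -0.202, 0.3206]
orientation: [3.138, 0.157, -0.001]
contact_force: [-1.0, -4.8, -6.5]
grip_width: 0.011
gripper_force: 59.7
```

>>> arm_command --plan '[{"claw": 1,"tx": 0,"ty": -0.0005,"tz": 0.0003,"ax": 0,"ay": 0,"az": 0},{"claw": 1,"tx": 0,"ty": -0.0005,"tz": 0.0003,"ax": 0,"ay": 0,"az": 0},{"claw": 1,"tx": 0,"ty": -0.0005,"tz": 0,"ax": 0,"ay": 0,"az": 0},{"claw": 1,"tx": 0,"ty": -0.0005,"tz": 0,"ax": 0,"ay": 0,"az": 0},{"claw": 1,"tx": 0,"ty": -0.0005,"tz": 0,"ax": 0,"ay": 0,"az": 0},{"claw": 1,"tx": 0,"ty": -0.0005,"tz": 0,"ax": 0,"ay": 0,"az": 0},{"claw": 1,"tx": 0,"ty": -0.0005,"tz": 0,"ax": 0,"ay": 0,"az": 0},{"claw": 1,"tx": 0,"ty": 0,"tz": 0,"ax": 0,"ay": 0,"az": 0},{"claw": 1,"tx": 0,"ty": 0,"tz": 0,"ax": 0,"ay": 0,"az": 0},{"claw": 1,"tx": 0,"ty": 0,"tz": 0,"ax": 0,"ay": 0,"az": 0}]'

```text
clock: 8.27
tcp_pos: [0.4554, -0.199, 0.3203]
orientation: [3.137, 0.156, -0.0]
contact_force: [-1.2, -5.6, -3.2]
grip_width: 0.0111
gripper_force: 60.1
```

```bash
python3 - <<'E'
from h import *
for i in range(4):
    P,a=snap('wrist','w3.png'); o=r.get_obs(); print(o['tcp_pos'].round(4),o['contact_force'].round(2),o['moment'].round(3))
E
```

```text
[ 0.4554 -0.199   0.3204] [-0.95 -6.04 -3.13] [-1.418  0.346  0.218]
[ 0.4554 -0.199   0.3204] [-0.55 -5.84 -2.59] [-1.438  0.338  0.221]
[ 0.4554 -0.199   0.3204] [-2.07 -6.24 -2.83] [-1.444  0.279  0.183]
[ 0.4554 -0.199   0.3203] [-1.48 -5.75 -2.82] [-1.491  0.296  0.113]
```

>>> arm_command --plan '[{"claw": 1,"tx": 0,"ty": -0.0005,"tz": 0,"ax": 0,"ay": 0,"az": 0},{"claw": 1,"tx": 0,"ty": -0.0005,"tz": 0,"ax": 0,"ay": 0,"az": 0},{"claw": 1,"tx": 0,"ty": -0.0005,"tz": 0,"ax": 0,"ay": 0,"az": 0},{"claw": 1,"tx": 0,"ty": -0.0004,"tz": 0,"ax": 0,"ay": 0,"az": 0},{"claw": 1,"tx": 0,"ty": -0.0003,"tz": 0,"ax": 0,"ay": 0,"az": 0},{"claw": 1,"tx": 0,"ty": 0,"tz": 0,"ax": 0,"ay": 0,"az": 0},{"claw": 1,"tx": 0,"ty": 0,"tz": 0,"ax": 0,"ay": 0,"az": 0},{"claw": 1,"tx": 0,"ty": 0,"tz": 0,"ax": 0,"ay": 0,"az": 0},{"claw": 1,"tx": 0,"ty": 0,"tz": 0,"ax": 0,"ay": 0,"az": 0},{"claw": 1,"tx": 0,"ty": 0,"tz": 0,"ax": 0,"ay": 0,"az": 0}]'

```text
clock: 9.3
tcp_pos: [0.4552, -0.1971, 0.3204]
orientation: [3.136, 0.156, 0.0]
contact_force: [-1.3, -6.2, -2.6]
grip_width: 0.0112
gripper_force: 60.1
```

```bash
python3 - <<'E'
from h import *
for i in range(4):
    P,a=snap('wrist','w3.png'); o=r.get_obs(); print(o['tcp_pos'].round(4),o['contact_force'].round(2),o['moment'].round(3))
E
```

```text
[ 0.4552 -0.197   0.3204] [-0.81 -6.4  -3.23] [-1.752  0.306  0.132]
[ 0.4552 -0.1971  0.3204] [-1.41 -7.28 -3.66] [-1.695  0.303  0.194]
[ 0.4552 -0.197   0.3204] [-1.7  -8.12 -3.01] [-1.637  0.326  0.16 ]
[ 0.4552 -0.197   0.3204] [-1.34 -6.94 -3.61] [-1.626  0.287  0.115]
```

View pics/w3.png

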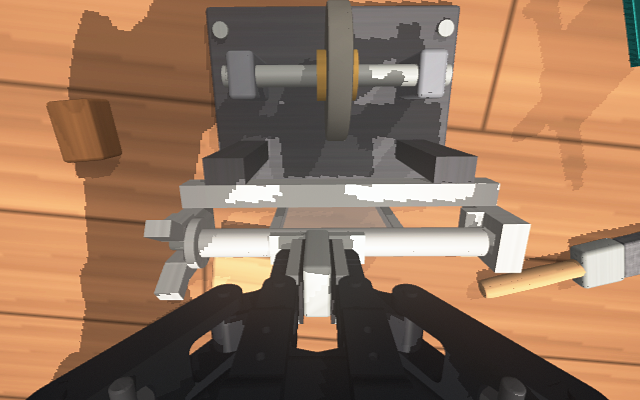

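The fingers hold the tab at (318,285), shifted left on the rail, and the collar is against the left ear at (190,240). The force of about 7 N agrees with roughly 10.7 mm drawn, so I'll try a careful lift.

>>> arm_command --plan '[{"claw": 1,"tx": 0,"ty": 0,"tz": -0.0005,"ax": 0,"ay": 0,"az": 0},{"claw": 1,"tx": 0,"ty": 0,"tz": -0.0005,"ax": 0,"ay": 0,"az": 0},{"claw": 1,"tx": 0,"ty": 0,"tz": -0.0005,"ax": 0,"ay": 0,"az": 0},{"claw": 1,"tx": 0,"ty": 0,"tz": 0,"ax": 0,"ay": 0,"az": 0},{"claw": 1,"tx": 0,"ty": 0,"tz": 0,"ax": 0,"ay": 0,"az": 0},{"claw": 1,"tx": 0,"ty": 0,"tz": 0,"ax": 0,"ay": 0,"az": 0},{"claw": 1,"tx": 0,"ty": 0,"tz": 0,"ax": 0,"ay": 0,"az": 0},{"claw": 1,"tx": 0,"ty": 0,"tz": 0,"ax": 0,"ay": 0,"az": 0},{"claw": 1,"tx": 0,"ty": 0,"tz": 0,"ax": 0,"ay": 0,"az": 0},{"claw": 1,"tx": 0,"ty": 0,"tz": 0,"ax": 0,"ay": 0,"az": 0}]'

```text
clock: 10.33
tcp_pos: [0.4552, -0.197, 0.3215]
orientation: [3.137, 0.156, 0.0]
contact_force: [-0.2, -6.4, -6.3]
grip_width: 0.011
gripper_force: 59.6
```

>>> arm_command --plan '[{"claw": 1,"tx": 0,"ty": 0,"tz": -0.0005,"ax": 0,"ay": 0,"az": 0},{"claw": 1,"tx": 0,"ty": 0,"tz": -0.0005,"ax": 0,"ay": 0,"az": 0},{"claw": 1,"tx": 0,"ty": 0,"tz": -0.0005,"ax": 0,"ay": 0,"az": 0},{"claw": 1,"tx": 0,"ty": 0,"tz": 0,"ax": 0,"ay": 0,"az": 0},{"claw": 1,"tx": 0,"ty": 0,"tz": 0,"ax": 0,"ay": 0,"az": 0},{"claw": 1,"tx": 0,"ty": 0,"tz": 0,"ax": 0,"ay": 0,"az": 0},{"claw": 1,"tx": 0,"ty": 0,"tz": 0,"ax": 0,"ay": 0,"az": 0},{"claw": 1,"tx": 0,"ty": 0,"tz": 0,"ax": 0,"ay": 0,"az": 0},{"claw": 1,"tx": 0,"ty": 0,"tz": 0,"ax": 0,"ay": 0,"az": 0},{"claw": 1,"tx": 0,"ty": 0,"tz": 0,"ax": 0,"ay": 0,"az": 0}]'

```text
clock: 11.17
tcp_pos: [0.4553, -0.197, 0.3231]
orientation: [3.137, 0.156, 0.001]
contact_force: [0.4, -7.4, -7.6]
grip_width: 0.0114
gripper_force: 59.5
```

>>> arm_command --plan '[{"claw": 1,"tx": 0,"ty": -0.0003,"tz": 0,"ax": 0,"ay": 0,"az": 0},{"claw": 1,"tx": 0,"ty": -0.0003,"tz": 0,"ax": 0,"ay": 0,"az": 0},{"claw": 1,"tx": 0,"ty": 0,"tz": -0.0005,"ax": 0,"ay": 0,"az": 0},{"claw": 1,"tx": 0,"ty": 0,"tz": -0.0005,"ax": 0,"ay": 0,"az": 0},{"claw": 1,"tx": 0,"ty": 0,"tz": 0,"ax": 0,"ay": 0,"az": 0},{"claw": 1,"tx": 0,"ty": 0,"tz": 0,"ax": 0,"ay": 0,"az": 0},{"claw": 1,"tx": 0,"ty": 0,"tz": 0,"ax": 0,"ay": 0,"az": 0},{"claw": 1,"tx": 0,"ty": 0,"tz": 0,"ax": 0,"ay": 0,"az": 0},{"claw": 1,"tx": 0,"ty": 0,"tz": 0,"ax": 0,"ay": 0,"az": 0},{"claw": 1,"tx": 0,"ty": 0,"tz": 0,"ax": 0,"ay": 0,"az": 0}]'

```text
clock: 12.0
tcp_pos: [0.4552, -0.1964, 0.3241]
orientation: [3.137, 0.156, 0.001]
contact_force: [-0.5, -7.7, -7.7]
grip_width: 0.0108
gripper_force: 59.6
```

```bash
python3 - <<'E'
from h import *
for i in range(3):
    P,a=snap('wrist','w4.png'); o=r.get_obs(); print(o['tcp_pos'].round(4),o['contact_force'].round(2),o['moment'].round(3))
E
```

```text
[ 0.4552 -0.1964  0.3241] [ 0.45 -6.98 -7.54] [-1.918 -0.115  0.096]
[ 0.4552 -0.1964  0.3241] [ 0.39 -6.5  -8.06] [-1.969 -0.158  0.137]
[ 0.4552 -0.1964  0.3241] [ 0.15 -7.9  -7.83] [-1.949 -0.153  0.055]
```

The vertical force has settled near 7.7 N, which is weight plus sliding friction, so the pin is free. I'll keep lifting.

>>> arm_command --plan '[{"claw": 1,"tx": 0,"ty": 0,"tz": -0.0005,"ax": 0,"ay": 0,"az": 0},{"claw": 1,"tx": 0,"ty": 0,"tz": -0.0005,"ax": 0,"ay": 0,"az": 0},{"claw": 1,"tx": 0,"ty": 0,"tz": -0.0005,"ax": 0,"ay": 0,"az": 0},{"claw": 1,"tx": 0,"ty": 0,"tz": -0.0005,"ax": 0,"ay": 0,"az": 0},{"claw": 1,"tx": 0,"ty": 0,"tz": -0.0005,"ax": 0,"ay": 0,"az": 0},{"claw": 1,"tx": 0,"ty": 0,"tz": -0.0005,"ax": 0,"ay": 0,"az": 0},{"claw": 1,"tx": 0,"ty": 0,"tz": -0.0005,"ax": 0,"ay": 0,"az": 0},{"claw": 1,"tx": 0,"ty": 0,"tz": -0.0005,"ax": 0,"ay": 0,"az": 0},{"claw": 1,"tx": 0,"ty": 0,"tz": 0,"ax": 0,"ay": 0,"az": 0},{"claw": 1,"tx": 0,"ty": 0,"tz": 0,"ax": 0,"ay": 0,"az": 0}]'

```text
clock: 12.98
tcp_pos: [0.4553, -0.1964, 0.3281]
orientation: [3.136, 0.156, 0.001]
contact_force: [0.9, -7.2, -6.3]
grip_width: 0.0113
gripper_force: 59.6
```

>>> arm_command --plan '[{"claw": 1,"tx": 0,"ty": 0,"tz": -0.001,"ax": 0,"ay": 0,"az": 0},{"claw": 1,"tx": 0,"ty": 0,"tz": -0.001,"ax": 0,"ay": 0,"az": 0},{"claw": 1,"tx": 0,"ty": 0,"tz": -0.001,"ax": 0,"ay": 0,"az": 0},{"claw": 1,"tx": 0,"ty": 0,"tz": -0.001,"ax": 0,"ay": 0,"az": 0},{"claw": 1,"tx": 0,"ty": 0,"tz": -0.001,"ax": 0,"ay": 0,"az": 0},{"claw": 1,"tx": 0,"ty": 0,"tz": -0.001,"ax": 0,"ay": 0,"az": 0},{"claw": 1,"tx": 0,"ty": 0,"tz": -0.001,"ax": 0,"ay": 0,"az": 0},{"claw": 1,"tx": 0,"ty": 0,"tz": -0.001,"ax": 0,"ay": 0,"az": 0},{"claw": 1,"tx": 0,"ty": 0,"tz": -0.001,"ax": 0,"ay": 0,"az": 0},{"claw": 1,"tx": 0,"ty": 0,"tz": -0.001,"ax": 0,"ay": 0,"az": 0}]'

```text
clock: 13.82
tcp_pos: [0.4553, -0.1963, 0.3382]
orientation: [3.136, 0.156, 0.001]
contact_force: [0.1, -6.5, -8.1]
grip_width: 0.0114
gripper_force: 59.3
```

>>> arm_command --plan '[{"claw": 1,"tx": 0,"ty": 0,"tz": -0.001,"ax": 0,"ay": 0,"az": 0},{"claw": 1,"tx": 0,"ty": 0,"tz": -0.001,"ax": 0,"ay": 0,"az": 0},{"claw": 1,"tx": 0,"ty": 0,"tz": -0.001,"ax": 0,"ay": 0,"az": 0},{"claw": 1,"tx": 0,"ty": 0.002,"tz": 0,"ax": 0,"ay": 0,"az": 0},{"claw": 1,"tx": 0,"ty": 0.002,"tz": 0,"ax": 0,"ay": 0,"az": 0},{"claw": 1,"tx": 0,"ty": 0.002,"tz": 0,"ax": 0,"ay": 0,"az": 0},{"claw": 1,"tx": 0,"ty": 0.002,"tz": 0,"ax": 0,"ay": 0,"az": 0},{"claw": 1,"tx": 0,"ty": 0.002,"tz": 0,"ax": 0,"ay": 0,"az": 0},{"claw": 1,"tx": 0,"ty": 0.002,"tz": 0,"ax": 0,"ay": 0,"az": 0},{"claw": 1,"tx": 0,"ty": 0.002,"tz": 0,"ax": 0,"ay": 0,"az": 0}]'

```text
clock: 14.65
tcp_pos: [0.4568, -0.2092, 0.3412]
orientation: [-3.137, -0.157, -0.0]
contact_force: [-0.5, 0.2, -2.7]
grip_width: 0.0114
gripper_force: 60.3
```

```bash
python3 - <<'E'
from h import *
for i in range(3):
    P,a=snap('wrist','w5.png'); o=r.get_obs(); print(o['clock'],o['tcp_pos'].round(4),o['contact_force'].round(2),o['moment'].round(3))
P,a=snap('scene','s1.png')
find('scene',['felt_hinge','felt_stand'],P=P)
E
```

```text
14.7 [ 0.4568 -0.2094  0.3412] [-0.53 -0.93 -2.93] [-0.048 -0.061 -0.007]
14.75 [ 0.4568 -0.209   0.3412] [ 0.55  0.99 -4.06] [ 0.014 -0.014 -0.05 ]
14.8 [ 0.4569 -0.2089  0.3412] [ 0.36 -1.03 -3.74] [-0.062 -0.014  0.057]
scene tip felt_hinge 0.73 [0.467  0.2128 0.1345]
scene tip felt_hinge 0.15 [ 0.4694 -0.3041  0.1469]
scene tip felt_stand 0.63 [ 0.4587 -0.2084  0.1368]
scene tip felt_stand 0.56 [0.4659 0.2123 0.005 ]
```

The guard hangs free with about 3.3 N of weight and no leftover moment. I'll raise it and carry it toward the felt stand.

>>> arm_command --plan '[{"claw": 1,"tx": 0,"ty": 0,"tz": -0.006,"ax": 0,"ay": 0,"az": 0},{"claw": 1,"tx": 0,"ty": 0,"tz": -0.012,"ax": 0,"ay": 0,"az": 0},{"claw": 1,"tx": 0,"ty": 0,"tz": -0.014,"ax": 0,"ay": 0,"az": 0},{"claw": 1,"tx": 0,"ty": 0,"tz": -0.014,"ax": 0,"ay": 0,"az": 0},{"claw": 1,"tx": 0,"ty": 0,"tz": -0.014,"ax": 0,"ay": 0,"az": 0},{"claw": 1,"tx": 0,"ty": 0,"tz": -0.014,"ax": 0,"ay": 0,"az": 0},{"claw": 1,"tx": 0,"ty": 0,"tz": -0.014,"ax": 0,"ay": 0,"az": 0},{"claw": 1,"tx": 0,"ty": 0,"tz": -0.014,"ax": 0,"ay": 0,"az": 0},{"claw": 1,"tx": 0,"ty": 0,"tz": -0.012,"ax": 0,"ay": 0,"az": 0},{"claw": 1,"tx": 0,"ty": 0,"tz": -0.006,"ax": 0,"ay": 0,"az": 0}]'

```text
clock: 15.78
tcp_pos: [0.4569, -0.2093, 0.4632]
orientation: [3.137, 0.157, 0.004]
contact_force: [0.8, -0.4, -3.4]
grip_width: 0.011
gripper_force: 60.4
```

>>> arm_command --plan '[{"claw": 1,"tx": 0,"ty": -0.008,"tz": 0,"ax": 0,"ay": 0,"az": 0},{"claw": 1,"tx": 0,"ty": -0.016,"tz": 0,"ax": 0,"ay": 0,"az": 0},{"claw": 1,"tx": 0,"ty": -0.022,"tz": 0,"ax": 0,"ay": 0,"az": 0},{"claw": 1,"tx": 0.002,"ty": -0.025,"tz": 0,"ax": 0,"ay": 0,"az": 0},{"claw": 1,"tx": 0.002,"ty": -0.025,"tz": 0,"ax": 0,"ay": 0,"az": 0},{"claw": 1,"tx": 0.002,"ty": -0.025,"tz": 0,"ax": 0,"ay": 0,"az": 0},{"claw": 1,"tx": 0.002,"ty": -0.025,"tz": 0,"ax": 0,"ay": 0,"az": 0},{"claw": 1,"tx": 0.002,"ty": -0.025,"tz": 0,"ax": 0,"ay": 0,"az": 0},{"claw": 1,"tx": 0.002,"ty": -0.025,"tz": 0,"ax": 0,"ay": 0,"az": 0},{"claw": 1,"tx": 0.002,"ty": -0.025,"tz": 0,"ax": 0,"ay": 0,"az": 0}]'

```text
clock: 16.62
tcp_pos: [0.4476, 0.0135, 0.4603]
orientation: [-3.138, -0.158, 0.002]
contact_force: [1.0, -0.1, -3.7]
grip_width: 0.0115
gripper_force: 60.3
```

>>> arm_command --plan '[{"claw": 1,"tx": 0.002,"ty": -0.025,"tz": 0,"ax": 0,"ay": 0,"az": 0},{"claw": 1,"tx": 0.002,"ty": -0.025,"tz": 0,"ax": 0,"ay": 0,"az": 0},{"claw": 1,"tx": 0.002,"ty": -0.025,"tz": 0,"ax": 0,"ay": 0,"az": 0},{"claw": 1,"tx": 0,"ty": -0.025,"tz": 0,"ax": 0,"ay": 0,"az": 0},{"claw": 1,"tx": 0,"ty": -0.022,"tz": 0,"ax": 0,"ay": 0,"az": 0},{"claw": 1,"tx": 0,"ty": -0.016,"tz": 0,"ax": 0,"ay": 0,"az": 0},{"claw": 1,"tx": 0,"ty": -0.008,"tz": 0,"ax": 0,"ay": 0,"az": 0},{"claw": 1,"tx": 0,"ty": 0,"tz": 0,"ax": 0,"ay": 0,"az": 0},{"claw": 1,"tx": 0,"ty": 0,"tz": 0,"ax": 0,"ay": 0,"az": 0},{"claw": 1,"tx": 0,"ty": 0,"tz": 0,"ax": 0,"ay": 0,"az": 0}]'

```text
clock: 17.45
tcp_pos: [0.4401, 0.1563, 0.4607]
orientation: [3.137, 0.154, -0.001]
contact_force: [-0.6, -0.5, -2.7]
grip_width: 0.0111
gripper_force: 60.3
```

```bash
python3 - <<'E'
from h import *
P,a=snap('wrist','w6.png'); o=r.get_obs(); print(o['clock'],o['tcp_pos'].round(4),o['orientation'],o['contact_force'].round(2),o['moment'].round(3),o['grip_width'])
find('wrist',['felt_hinge','felt_stand','guard_rail','guard_tab'],P=P)
P,a=snap('top','t1.png'); find('top',['felt_hinge','felt_stand'],P=P)
c=cv2.imread('pics/w6.png'); cv2.imwrite('pics/w6c.png',cv2.resize(c,(800,500),interpolation=cv2.INTER_CUBIC))
E
```

```text
17.5 [0.4401 0.1562 0.4608] [ 3.13709207e+00  1.53451106e-01 -7.67125360e-04] [-0.73  0.29 -2.87] [-0.052 -0.03   0.081] 0.01135386251013163
wrist tip felt_hinge 0.79 [0.4668 0.217  0.1297]
wrist tip felt_hinge 0.68 [0.4493 0.0615 0.2649]
wrist tip felt_stand 0.72 [ 4.650e-01  2.099e-01 -1.000e-04]
wrist tip guard_rail 0.82 [0.4386 0.1539 0.2701]
wrist tip guard_tab 0.93 [0.4444 0.1536 0.3039]
wrist tip guard_tab 0.55 [0.4665 0.2176 0.1296]
top tip felt_hinge 0.38 [ 0.7543 -0.2889 -0.0022]
top tip felt_stand 0.78 [ 0.4667  0.2083 -0.003 ]
top tip felt_stand 0.4 [ 0.4556 -0.2084 -0.0028]
```

View pics/w6c.png

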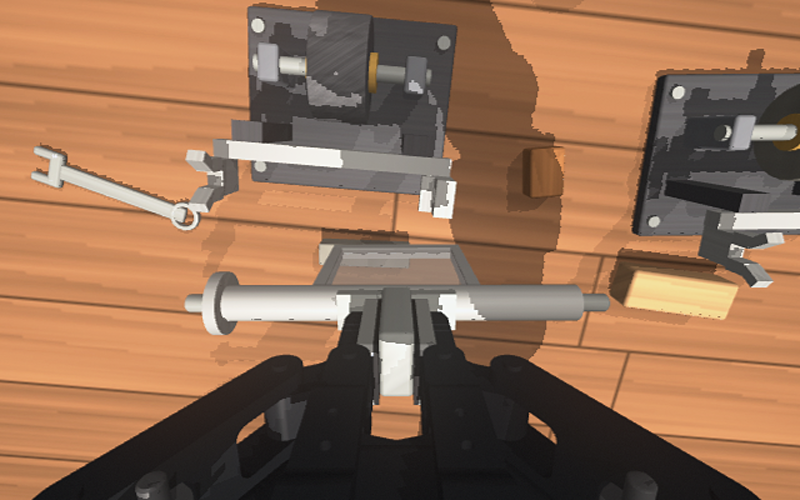

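The wrist view shows the held guard at row 300, with its collar and stub on the left at (185–235,303) and the pin fully out at (597,302). Behind it is the felt stand: left-ear prongs at (200,157) and (197,203), right ear at about (445,198), and plate screws at (258,25), (444,43) and (260,167). I'll work out the yaw, hinge position and a rough head shift from these.

```bash
python3 - <<'E'
from h import *
P=pose('wrist'); q=lambda u,v,z:ray('wrist',u/1.25,v/1.25,z,P)
f=lambda n,w:print(n,w.round(4))
yaw=lambda A,B:np.degrees(np.arctan2(-(A-B)[0],(A-B)[1])).round(2)
S=[q(258,25,.02),q(444,43,.02),q(260,167,.02)]
for s in S:f('screw',s)
print('yaw',yaw(S[0],S[1]),'plate',yaw(q(250,8,.018),q(455,27,.018)),'bar',yaw(q(215,143,.13),q(450,160,.13)))
for z in(.12,.13): f('bar L/R',np.r_[q(217,150,z),q(450,165,z)])
f('left prong far top',q(200,156,.155)); f('left prong near top',q(200,205,.155)); f('slot',q(207,182,.145))
f('right ear top',q(446,198,.141)); f('right ear top far/near',np.r_[q(446,180,.141),q(444,216,.141)])
f('stub tip',q(186,304,.27)); f('pin tip',q(608,302,.27)); f('rail L',q(205,303,.27));f('rail R',q(583,302,.27))
c=cv2.imread('pics/w6.png')[100:190,130:390]; cv2.imwrite('pics/w6e.png',cv2.resize(c,None,fx=3,fy=3,interpolation=cv2.INTER_CUBIC))
E
```

```text
screw [0.5956 0.3028 0.02  ]
screw [0.5977 0.1267 0.02  ]
screw [0.464  0.3011 0.02  ]
yaw 0.69 plate 0.95 bar 1.62
bar L/R [0.4856 0.3008 0.12   0.4921 0.1197 0.12  ]
bar L/R [0.4865 0.2964 0.13   0.4928 0.1211 0.13  ]
left prong far top [0.4835 0.2972 0.155 ]
left prong near top [0.449  0.2988 0.155 ]
slot [0.4643 0.2978 0.145 ]
right ear top [0.4692 0.1223 0.141 ]
right ear top far/near [0.4824 0.1241 0.141  0.4555 0.122  0.141 ]
stub tip [0.4297 0.2509 0.27  ]
pin tip [0.4493 0.0624 0.27  ]
rail L [0.431  0.2424 0.27  ]
rail R [0.4482 0.0735 0.27  ]
```

View pics/w6e.png

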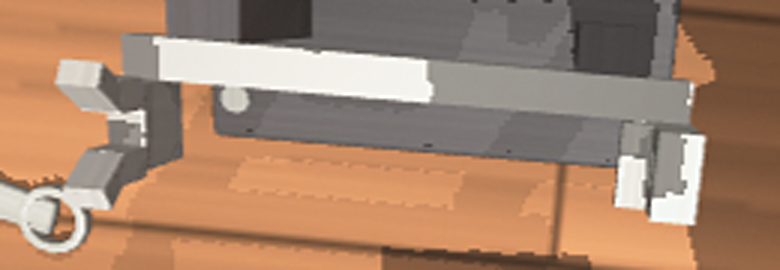

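The crop shows the left ear's prongs with their inner top edge at about u=104, the slot centred near (120,130), and the right ear's top with inner edge at about u=653 plus its ledge at 617–650. I'll get the head position from these edges.

```bash
python3 - <<'E'
from h import *
P=pose('wrist'); q=lambda u,v,z:ray('wrist',130+u/3-.33,100+v/3-.33,z,P).round(4)
print('L inner far',q(103,62,.155),'near',q(108,190,.155)); print('L outer far',q(57,62,.155))
print('R inner',q(653,170,.141),'outer',q(703,175,.141),'far/near corners',q(703,133,.141),q(697,222,.141))
print('ledge inner edge',q(617,170,.122))
print('prong far edges',q(80,60,.155),'prong near edge',q(85,207,.155))
E
```

```text
L inner far [0.4876 0.2937 0.155 ] near [0.4504 0.2937 0.155 ]
L outer far [0.4863 0.3068 0.155 ]
R inner [0.4703 0.1314 0.141 ] outer [0.4702 0.1157 0.141 ] far/near corners [0.4831 0.1175 0.141 ] [0.4553 0.1155 0.141 ]
ledge inner edge [0.4663 0.1411 0.122 ]
prong far edges [0.4875 0.3002 0.155 ] prong near edge [0.4445 0.3008 0.155 ]
```

The ears are 162 mm apart (164 mm expected), with the head's middle at about (0.4675, 0.2125) and a yaw of about 0.85°. I'll turn, go above it 4 mm short on the left-ear side, and lower to just above the ears.

>>> arm_command --plan '[{"claw": 1,"tx": 0,"ty": 0,"tz": 0,"ax": 0,"ay": 0,"az": 1.6},{"claw": 1,"tx": 0,"ty": 0,"tz": 0,"ax": 0,"ay": 0,"az": 1.6},{"claw": 1,"tx": 0,"ty": 0,"tz": 0,"ax": 0,"ay": 0,"az": 1.6},{"claw": 1,"tx": 0.004,"ty": -0.007,"tz": 0,"ax": 0,"ay": 0,"az": 0},{"claw": 1,"tx": 0.007,"ty": -0.013,"tz": 0,"ax": 0,"ay": 0,"az": 0},{"claw": 1,"tx": 0.007,"ty": -0.013,"tz": 0,"ax": 0,"ay": 0,"az": 0},{"claw": 1,"tx": 0.006,"ty": -0.012,"tz": 0,"ax": 0,"ay": 0,"az": 0},{"claw": 1,"tx": 0.0042,"ty": -0.0069,"tz": 0,"ax": 0,"ay": 0,"az": 0},{"claw": 1,"tx": 0,"ty": 0,"tz": 0,"ax": 0,"ay": 0,"az": 0},{"claw": 1,"tx": 0,"ty": 0,"tz": 0,"ax": 0,"ay": 0,"az": 0}]'

```text
clock: 18.68
tcp_pos: [0.4674, 0.2101, 0.4608]
orientation: [3.141, 0.027, -0.001]
contact_force: [-0.6, -1.0, -4.1]
grip_width: 0.0111
gripper_force: 60.3
```

>>> arm_command --plan '[{"claw": 1,"tx": 0,"ty": 0,"tz": 0.005,"ax": 0,"ay": 0,"az": 0},{"claw": 1,"tx": 0,"ty": 0,"tz": 0.01,"ax": 0,"ay": 0,"az": 0},{"claw": 1,"tx": 0,"ty": 0,"tz": 0.014,"ax": 0,"ay": 0,"az": 0},{"claw": 1,"tx": 0,"ty": 0,"tz": 0.014,"ax": 0,"ay": 0,"az": 0},{"claw": 1,"tx": 0,"ty": 0,"tz": 0.014,"ax": 0,"ay": 0,"az": 0},{"claw": 1,"tx": 0,"ty": 0,"tz": 0.014,"ax": 0,"ay": 0,"az": 0},{"claw": 1,"tx": 0,"ty": 0,"tz": 0.012,"ax": 0,"ay": 0,"az": 0},{"claw": 1,"tx": 0,"ty": 0,"tz": 0.009,"ax": 0,"ay": 0,"az": 0},{"claw": 1,"tx": 0,"ty": 0,"tz": 0.004,"ax": 0,"ay": 0,"az": 0},{"claw": 1,"tx": 0,"ty": 0,"tz": 0,"ax": 0,"ay": 0,"az": 0}]'

```text
clock: 19.52
tcp_pos: [0.4671, 0.2096, 0.3641]
orientation: [3.141, 0.025, -0.003]
contact_force: [-0.3, -0.5, -3.8]
grip_width: 0.0113
gripper_force: 60.3
```

```bash
python3 - <<'E'
from h import *
P,a=snap('wrist','w7.png'); o=r.get_obs(); print(o['clock'],o['tcp_pos'].round(4),o['orientation'],o['contact_force'].round(2),o['moment'].round(3),o['grip_width'])
find('wrist',['felt_hinge','felt_stand','guard_rail','guard_tab','pin_tip'],P=P)
c=cv2.imread('pics/w7.png')[100:340,120:520]; cv2.imwrite('pics/w7c.png',cv2.resize(c,(800,480),interpolation=cv2.INTER_CUBIC))
E
```

```text
19.5667 [0.4673 0.2099 0.3649] [ 3.14134276e+00  2.52434594e-02 -7.25113559e-04] [-0.28  0.59 -2.8 ] [-0.007  0.036  0.012] 0.011467874210977402
wrist tip felt_hinge 0.46 [ 4.680e-01  2.098e-01 -4.000e-04]
wrist tip felt_stand 0.73 [ 0.4653  0.2097 -0.0009]
wrist tip guard_rail 0.87 [0.4632 0.2082 0.1726]
wrist tip guard_tab 0.56 [0.4691 0.2108 0.207 ]
wrist tip pin_tip 0.87 [0.467  0.1181 0.1724]
```

View pics/w7c.png

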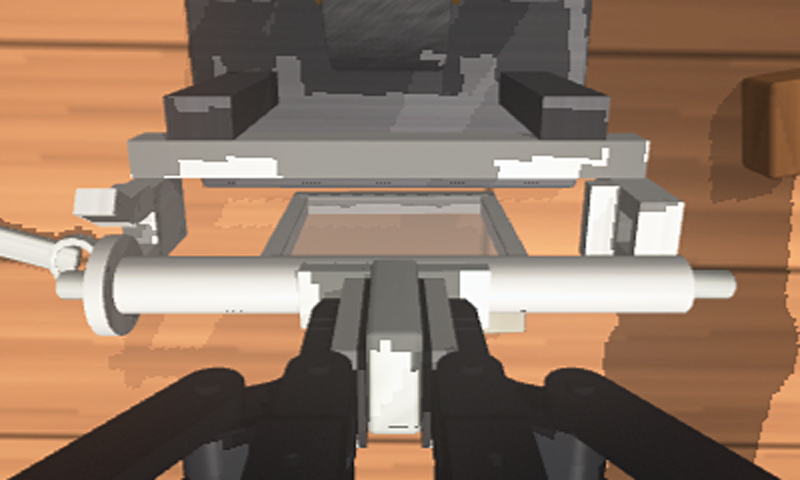

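The rail and crossbar are parallel in this view (rows 285 and 143). The far prong's top is at (75–117,190–215) with the right ear's top at (635–683,203–255), and the pin is fully out at (735,285). I'll check the remaining gaps from these pixels.

```bash
python3 - <<'E'
from h import *
P=pose('wrist'); q=lambda u,v,z:ray('wrist',120+u/2-.25,100+v/2-.25,z,P).round(4)
print('L prong inner',q(116,205,.155),'outer',q(75,203,.155),'far edge',q(95,189,.155))
print('R ear inner',q(637,230,.141),'outer',q(683,230,.141),'far',q(660,203,.141),'near',q(660,255,.141))
print('ledge inner',q(585,230,.122))
z=.175
print('pin tip',q(736,285,z),'rail R',q(694,285,z),'stub tip',q(57,285,z))
E
```

```text
L prong inner [0.4833 0.2945 0.155 ] outer [0.4838 0.3068 0.155 ] far edge [0.4883 0.3002 0.155 ]
R ear inner [0.4729 0.1298 0.141 ] outer [0.4731 0.1146 0.141 ] far [0.4823 0.1235 0.141 ] near [0.4641 0.1209 0.141 ]
ledge inner [0.4659 0.1407 0.122 ]
pin tip [0.4689 0.1142 0.175 ] rail R [0.4687 0.126  0.175 ] stub tip [0.4659 0.3044 0.175 ]
```

The collar has about 4 mm of clearance to the left ear, and the stub lines up with the slot. I'll lower with a check part way.

>>> arm_command --plan '[{"claw": 1,"tx": 0,"ty": 0,"tz": 0.0015,"ax": 0,"ay": 0,"az": 0},{"claw": 1,"tx": 0,"ty": 0,"tz": 0.0015,"ax": 0,"ay": 0,"az": 0},{"claw": 1,"tx": 0,"ty": 0,"tz": 0.0015,"ax": 0,"ay": 0,"az": 0},{"claw": 1,"tx": 0,"ty": 0,"tz": 0.0015,"ax": 0,"ay": 0,"az": 0},{"claw": 1,"tx": 0,"ty": 0,"tz": 0.0015,"ax": 0,"ay": 0,"az": 0},{"claw": 1,"tx": 0,"ty": 0,"tz": 0.0015,"ax": 0,"ay": 0,"az": 0},{"claw": 1,"tx": 0,"ty": 0,"tz": 0.0015,"ax": 0,"ay": 0,"az": 0},{"claw": 1,"tx": 0,"ty": 0,"tz": 0.0015,"ax": 0,"ay": 0,"az": 0},{"claw": 1,"tx": 0,"ty": 0,"tz": 0,"ax": 0,"ay": 0,"az": 0},{"claw": 1,"tx": 0,"ty": 0,"tz": 0,"ax": 0,"ay": 0,"az": 0}]'

```text
clock: 20.65
tcp_pos: [0.4673, 0.2099, 0.353]
orientation: [3.141, 0.025, -0.0]
contact_force: [0.4, 0.3, -3.5]
grip_width: 0.0111
gripper_force: 60.3
```

>>> arm_command --plan '[{"claw": 1,"tx": 0,"ty": 0,"tz": 0.0015,"ax": 0,"ay": 0,"az": 0},{"claw": 1,"tx": 0,"ty": 0,"tz": 0.0015,"ax": 0,"ay": 0,"az": 0},{"claw": 1,"tx": 0,"ty": 0,"tz": 0.0015,"ax": 0,"ay": 0,"az": 0},{"claw": 1,"tx": 0,"ty": 0,"tz": 0.0015,"ax": 0,"ay": 0,"az": 0},{"claw": 1,"tx": 0,"ty": 0,"tz": 0.0015,"ax": 0,"ay": 0,"az": 0},{"claw": 1,"tx": 0,"ty": 0,"tz": 0.0015,"ax": 0,"ay": 0,"az": 0},{"claw": 1,"tx": 0,"ty": 0,"tz": 0.0015,"ax": 0,"ay": 0,"az": 0},{"claw": 1,"tx": 0,"ty": 0,"tz": 0,"ax": 0,"ay": 0,"az": 0},{"claw": 1,"tx": 0,"ty": 0,"tz": 0,"ax": 0,"ay": 0,"az": 0},{"claw": 1,"tx": 0,"ty": 0,"tz": 0,"ax": 0,"ay": 0,"az": 0}]'

```text
clock: 21.48
tcp_pos: [0.4673, 0.21, 0.3426]
orientation: [-3.141, -0.025, -0.0]
contact_force: [-0.7, -0.7, -3.1]
grip_width: 0.0113
gripper_force: 60.3
```

```bash
cat >> h.py <<'E'
def feel(n=4):
    F=[];M=[]
    for i in range(n):
        r.grab_frame('wrist'); o=r.get_obs(); F.append(o['contact_force']);M.append(o['moment'])
    print(o['clock'],o['tcp_pos'].round(4),o['orientation'].round(4),'F',np.mean(F,0).round(2),'M',np.mean(M,0).round(3))
E
python3 -c "
from h import *
feel(4)"
```

```text
21.6833 [0.4673 0.21   0.3427] [-3.1415e+00 -2.5300e-02 -3.0000e-04] F [-0.04  0.15 -3.41] M [ 0.014 -0.    -0.012]
```

>>> arm_command --plan '[{"claw": 1,"tx": 0,"ty": -0.0005,"tz": 0,"ax": 0,"ay": 0,"az": 0},{"claw": 1,"tx": 0,"ty": -0.0005,"tz": 0,"ax": 0,"ay": 0,"az": 0},{"claw": 1,"tx": 0,"ty": -0.0005,"tz": 0,"ax": 0,"ay": 0,"az": 0},{"claw": 1,"tx": 0,"ty": -0.0005,"tz": 0,"ax": 0,"ay": 0,"az": 0},{"claw": 1,"tx": 0,"ty": -0.0005,"tz": 0,"ax": 0,"ay": 0,"az": 0},{"claw": 1,"tx": 0,"ty": -0.0005,"tz": 0,"ax": 0,"ay": 0,"az": 0},{"claw": 1,"tx": 0,"ty": -0.0005,"tz": 0,"ax": 0,"ay": 0,"az": 0},{"claw": 1,"tx": 0,"ty": 0,"tz": 0,"ax": 0,"ay": 0,"az": 0},{"claw": 1,"tx": 0,"ty": 0,"tz": 0,"ax": 0,"ay": 0,"az": 0},{"claw": 1,"tx": 0,"ty": 0,"tz": 0,"ax": 0,"ay": 0,"az": 0}]'

```text
clock: 22.52
tcp_pos: [0.4673, 0.2134, 0.3426]
orientation: [3.141, 0.025, -0.0]
contact_force: [-0.3, -0.1, -3.5]
grip_width: 0.0112
gripper_force: 60.3
```

>>> arm_command --plan '[{"claw": 1,"tx": 0,"ty": -0.0005,"tz": 0,"ax": 0,"ay": 0,"az": 0},{"claw": 1,"tx": 0,"ty": -0.0005,"tz": 0,"ax": 0,"ay": 0,"az": 0},{"claw": 1,"tx": 0,"ty": -0.0005,"tz": 0,"ax": 0,"ay": 0,"az": 0},{"claw": 1,"tx": 0,"ty": -0.0005,"tz": 0,"ax": 0,"ay": 0,"az": 0},{"claw": 1,"tx": 0,"ty": -0.0005,"tz": 0,"ax": 0,"ay": 0,"az": 0},{"claw": 1,"tx": 0,"ty": -0.0005,"tz": 0,"ax": 0,"ay": 0,"az": 0},{"claw": 1,"tx": 0,"ty": 0,"tz": 0,"ax": 0,"ay": 0,"az": 0},{"claw": 1,"tx": 0,"ty": 0,"tz": 0,"ax": 0,"ay": 0,"az": 0},{"claw": 1,"tx": 0,"ty": 0,"tz": 0,"ax": 0,"ay": 0,"az": 0},{"claw": 1,"tx": 0,"ty": 0,"tz": 0,"ax": 0,"ay": 0,"az": 0}]'

```text
clock: 23.35
tcp_pos: [0.4672, 0.2163, 0.3425]
orientation: [3.141, 0.025, -0.0]
contact_force: [0.5, -3.8, -1.9]
grip_width: 0.0111
gripper_force: 60.4
```

```bash
python3 -c "
from h import *
feel(4)"
```

```text
23.55 [0.4672 0.2164 0.3426] [ 3.1414e+00  2.5200e-02 -1.0000e-04] F [ 0.15 -3.34 -2.07] M [-0.838  0.046 -0.034]
```

The collar met the left ear at y≈0.2142, as predicted. Now I'll draw the pin about 11 mm, to y≈0.2253.

>>> arm_command --plan '[{"claw": 1,"tx": 0,"ty": -0.0008,"tz": 0,"ax": 0,"ay": 0,"az": 0},{"claw": 1,"tx": 0,"ty": -0.0008,"tz": 0,"ax": 0,"ay": 0,"az": 0},{"claw": 1,"tx": 0,"ty": -0.0008,"tz": 0,"ax": 0,"ay": 0,"az": 0},{"claw": 1,"tx": 0,"ty": -0.0008,"tz": 0,"ax": 0,"ay": 0,"az": 0},{"claw": 1,"tx": 0,"ty": -0.0008,"tz": 0,"ax": 0,"ay": 0,"az": 0},{"claw": 1,"tx": 0,"ty": -0.0008,"tz": 0,"ax": 0,"ay": 0,"az": 0},{"claw": 1,"tx": 0,"ty": -0.0008,"tz": 0,"ax": 0,"ay": 0,"az": 0},{"claw": 1,"tx": 0,"ty": -0.0008,"tz": 0,"ax": 0,"ay": 0,"az": 0},{"claw": 1,"tx": 0,"ty": 0,"tz": 0,"ax": 0,"ay": 0,"az": 0},{"claw": 1,"tx": 0,"ty": 0,"tz": 0,"ax": 0,"ay": 0,"az": 0}]'

```text
clock: 24.38
tcp_pos: [0.4671, 0.2226, 0.3426]
orientation: [3.141, 0.025, -0.0]
contact_force: [-0.3, -4.6, -0.4]
grip_width: 0.0111
gripper_force: 60.6
```

```bash
python3 -c "
from h import *
feel(4)"
```

```text
24.5833 [0.4671 0.2226 0.3425] [ 3.1407e+00  2.5000e-02 -3.0000e-04] F [ 0.06 -5.88 -1.11] M [-1.228  0.072  0.015]
```

>>> arm_command --plan '[{"claw": 1,"tx": 0,"ty": -0.0005,"tz": 0,"ax": 0,"ay": 0,"az": 0},{"claw": 1,"tx": 0,"ty": -0.0005,"tz": 0,"ax": 0,"ay": 0,"az": 0},{"claw": 1,"tx": 0,"ty": -0.0005,"tz": 0,"ax": 0,"ay": 0,"az": 0},{"claw": 1,"tx": 0,"ty": -0.0005,"tz": 0,"ax": 0,"ay": 0,"az": 0},{"claw": 1,"tx": 0,"ty": -0.0005,"tz": 0,"ax": 0,"ay": 0,"az": 0},{"claw": 1,"tx": 0,"ty": 0,"tz": 0,"ax": 0,"ay": 0,"az": 0},{"claw": 1,"tx": 0,"ty": 0,"tz": 0,"ax": 0,"ay": 0,"az": 0},{"claw": 1,"tx": 0,"ty": 0,"tz": 0,"ax": 0,"ay": 0,"az": 0},{"claw": 1,"tx": 0,"ty": 0,"tz": 0,"ax": 0,"ay": 0,"az": 0},{"claw": 1,"tx": 0,"ty": 0,"tz": 0,"ax": 0,"ay": 0,"az": 0}]'

```text
clock: 25.42
tcp_pos: [0.4671, 0.2248, 0.3426]
orientation: [3.14, 0.024, -0.001]
contact_force: [-0.1, -6.5, -0.5]
grip_width: 0.011
gripper_force: 60.6
```

```bash
python3 -c "
from h import *
feel(4)"
```

```text
25.6167 [0.4671 0.2248 0.3425] [ 3.1402e+00  2.4600e-02 -6.0000e-04] F [-0.83 -6.74 -0.59] M [-1.378  0.111 -0.011]
```

>>> arm_command --plan '[{"claw": 1,"tx": 0,"ty": -0.0003,"tz": 0,"ax": 0,"ay": 0,"az": 0},{"claw": 1,"tx": 0,"ty": -0.0003,"tz": 0,"ax": 0,"ay": 0,"az": 0},{"claw": 1,"tx": 0,"ty": 0,"tz": 0.0008,"ax": 0,"ay": 0,"az": 0},{"claw": 1,"tx": 0,"ty": 0,"tz": 0.0008,"ax": 0,"ay": 0,"az": 0},{"claw": 1,"tx": 0,"ty": 0,"tz": 0.0008,"ax": 0,"ay": 0,"az": 0},{"claw": 1,"tx": 0,"ty": 0,"tz": 0.0008,"ax": 0,"ay": 0,"az": 0},{"claw": 1,"tx": 0,"ty": 0,"tz": 0.0008,"ax": 0,"ay": 0,"az": 0},{"claw": 1,"tx": 0,"ty": 0,"tz": 0.0008,"ax": 0,"ay": 0,"az": 0},{"claw": 1,"tx": 0,"ty": 0,"tz": 0.0004,"ax": 0,"ay": 0,"az": 0},{"claw": 1,"tx": 0,"ty": 0,"tz": 0,"ax": 0,"ay": 0,"az": 0}]'

```text
clock: 26.45
tcp_pos: [0.4674, 0.2253, 0.3376]
orientation: [3.14, 0.024, 0.001]
contact_force: [-0.5, -5.9, 0.6]
grip_width: 0.011
gripper_force: 60.9
```

>>> arm_command --plan '[{"claw": 1,"tx": 0,"ty": 0,"tz": 0.0004,"ax": 0,"ay": 0,"az": 0},{"claw": 1,"tx": 0,"ty": 0,"tz": 0.0004,"ax": 0,"ay": 0,"az": 0},{"claw": 1,"tx": 0,"ty": 0,"tz": 0.0004,"ax": 0,"ay": 0,"az": 0},{"claw": 1,"tx": 0,"ty": 0,"tz": 0.0004,"ax": 0,"ay": 0,"az": 0},{"claw": 1,"tx": 0,"ty": 0,"tz": 0.0004,"ax": 0,"ay": 0,"az": 0},{"claw": 1,"tx": 0,"ty": 0,"tz": 0.0004,"ax": 0,"ay": 0,"az": 0},{"claw": 1,"tx": 0,"ty": 0,"tz": 0.0004,"ax": 0,"ay": 0,"az": 0},{"claw": 1,"tx": 0,"ty": 0,"tz": 0.0004,"ax": 0,"ay": 0,"az": 0},{"claw": 1,"tx": 0,"ty": 0,"tz": 0,"ax": 0,"ay": 0,"az": 0},{"claw": 1,"tx": 0,"ty": 0,"tz": 0,"ax": 0,"ay": 0,"az": 0}]'

```text
clock: 27.28
tcp_pos: [0.4675, 0.2253, 0.3345]
orientation: [3.141, 0.024, 0.001]
contact_force: [0.5, -7.7, 1.6]
grip_width: 0.011
gripper_force: 61.0
```

```bash
python3 -c "
from h import *
feel(4)"
```

```text
27.4833 [0.4675 0.2253 0.3345] [3.1405e+00 2.3900e-02 1.0000e-03] F [ 0.3  -7.19  1.19] M [-1.42  -0.037 -0.044]
```

>>> arm_command --plan '[{"claw": 1,"tx": 0,"ty": 0,"tz": 0.0004,"ax": 0,"ay": 0,"az": 0},{"claw": 1,"tx": 0,"ty": 0,"tz": 0.0004,"ax": 0,"ay": 0,"az": 0},{"claw": 1,"tx": 0,"ty": 0,"tz": 0.0004,"ax": 0,"ay": 0,"az": 0},{"claw": 1,"tx": 0,"ty": 0,"tz": 0.0004,"ax": 0,"ay": 0,"az": 0},{"claw": 1,"tx": 0,"ty": 0,"tz": 0.0004,"ax": 0,"ay": 0,"az": 0},{"claw": 1,"tx": 0,"ty": 0,"tz": 0.0004,"ax": 0,"ay": 0,"az": 0},{"claw": 1,"tx": 0,"ty": 0,"tz": 0.0004,"ax": 0,"ay": 0,"az": 0},{"claw": 1,"tx": 0,"ty": 0,"tz": 0.0004,"ax": 0,"ay": 0,"az": 0},{"claw": 1,"tx": 0,"ty": 0,"tz": 0,"ax": 0,"ay": 0,"az": 0},{"claw": 1,"tx": 0,"ty": 0,"tz": 0,"ax": 0,"ay": 0,"az": 0}]'

```text
clock: 28.32
tcp_pos: [0.4675, 0.2254, 0.3313]
orientation: [3.141, 0.024, 0.001]
contact_force: [-0.4, -7.1, 1.3]
grip_width: 0.0112
gripper_force: 61.0
```

```bash
python3 -c "
from h import *
feel(4)"
```

```text
28.5167 [0.4675 0.2253 0.3313] [3.1405e+00 2.3700e-02 1.1000e-03] F [ 0.21 -6.58  0.91] M [-1.395e+00 -6.900e-02 -1.000e-03]
```

The pin tip has passed the right ear's top without resistance, so I'll keep lowering.

>>> arm_command --plan '[{"claw": 1,"tx": 0,"ty": 0,"tz": 0.0008,"ax": 0,"ay": 0,"az": 0},{"claw": 1,"tx": 0,"ty": 0,"tz": 0.0008,"ax": 0,"ay": 0,"az": 0},{"claw": 1,"tx": 0,"ty": 0,"tz": 0.0008,"ax": 0,"ay": 0,"az": 0},{"claw": 1,"tx": 0,"ty": 0,"tz": 0.0008,"ax": 0,"ay": 0,"az": 0},{"claw": 1,"tx": 0,"ty": 0,"tz": 0.0008,"ax": 0,"ay": 0,"az": 0},{"claw": 1,"tx": 0,"ty": 0,"tz": 0.0008,"ax": 0,"ay": 0,"az": 0},{"claw": 1,"tx": 0,"ty": 0,"tz": 0.0008,"ax": 0,"ay": 0,"az": 0},{"claw": 1,"tx": 0,"ty": 0,"tz": 0.0008,"ax": 0,"ay": 0,"az": 0},{"claw": 1,"tx": 0,"ty": 0,"tz": 0.0008,"ax": 0,"ay": 0,"az": 0},{"claw": 1,"tx": 0,"ty": 0,"tz": 0,"ax": 0,"ay": 0,"az": 0}]'

```text
clock: 29.35
tcp_pos: [0.4675, 0.2254, 0.3241]
orientation: [3.141, 0.024, 0.001]
contact_force: [-0.0, -6.6, 1.0]
grip_width: 0.0112
gripper_force: 60.9
```

>>> arm_command --plan '[{"claw": 1,"tx": 0,"ty": 0,"tz": 0.0004,"ax": 0,"ay": 0,"az": 0},{"claw": 1,"tx": 0,"ty": 0,"tz": 0.0004,"ax": 0,"ay": 0,"az": 0},{"claw": 1,"tx": 0,"ty": 0,"tz": 0.0004,"ax": 0,"ay": 0,"az": 0},{"claw": 1,"tx": 0,"ty": 0,"tz": 0.0004,"ax": 0,"ay": 0,"az": 0},{"claw": 1,"tx": 0,"ty": 0,"tz": 0.0004,"ax": 0,"ay": 0,"az": 0},{"claw": 1,"tx": 0,"ty": 0,"tz": 0,"ax": 0,"ay": 0,"az": 0},{"claw": 1,"tx": 0,"ty": 0,"tz": 0,"ax": 0,"ay": 0,"az": 0},{"claw": 1,"tx": 0,"ty": 0,"tz": 0,"ax": 0,"ay": 0,"az": 0},{"claw": 1,"tx": 0,"ty": 0,"tz": 0,"ax": 0,"ay": 0,"az": 0},{"claw": 1,"tx": 0,"ty": 0,"tz": 0,"ax": 0,"ay": 0,"az": 0}]'

```text
clock: 30.18
tcp_pos: [0.4675, 0.2254, 0.3221]
orientation: [3.141, 0.024, 0.001]
contact_force: [0.3, -6.3, 1.3]
grip_width: 0.0109
gripper_force: 60.9
```

```bash
python3 -c "
from h import *
feel(4)"
```

```text
30.3833 [0.4675 0.2254 0.3221] [3.1407e+00 2.3800e-02 1.2000e-03] F [ 0.36 -6.96  1.67] M [-1.391 -0.076 -0.058]
```

>>> arm_command --plan '[{"claw": 1,"tx": 0,"ty": 0,"tz": 0.0003,"ax": 0,"ay": 0,"az": 0},{"claw": 1,"tx": 0,"ty": 0,"tz": 0.0003,"ax": 0,"ay": 0,"az": 0},{"claw": 1,"tx": 0,"ty": 0,"tz": 0.0003,"ax": 0,"ay": 0,"az": 0},{"claw": 1,"tx": 0,"ty": 0,"tz": 0.0003,"ax": 0,"ay": 0,"az": 0},{"claw": 1,"tx": 0,"ty": 0,"tz": 0,"ax": 0,"ay": 0,"az": 0},{"claw": 1,"tx": 0,"ty": 0,"tz": 0,"ax": 0,"ay": 0,"az": 0},{"claw": 1,"tx": 0,"ty": 0,"tz": 0,"ax": 0,"ay": 0,"az": 0},{"claw": 1,"tx": 0,"ty": 0,"tz": 0,"ax": 0,"ay": 0,"az": 0},{"claw": 1,"tx": 0,"ty": 0,"tz": 0,"ax": 0,"ay": 0,"az": 0},{"claw": 1,"tx": 0,"ty": 0,"tz": 0,"ax": 0,"ay": 0,"az": 0}]'

```text
clock: 31.22
tcp_pos: [0.4675, 0.2254, 0.3209]
orientation: [3.141, 0.024, 0.001]
contact_force: [-0.1, -6.7, 1.4]
grip_width: 0.0113
gripper_force: 61.0
```

```bash
python3 -c "
from h import *
feel(4)"
```

```text
31.4167 [0.4675 0.2254 0.321 ] [3.1407e+00 2.3800e-02 1.2000e-03] F [ 0.33 -6.84  1.04] M [-1.393 -0.064 -0.023]
```

>>> arm_command --plan '[{"claw": 1,"tx": 0,"ty": 0,"tz": 0.0003,"ax": 0,"ay": 0,"az": 0},{"claw": 1,"tx": 0,"ty": 0,"tz": 0.0003,"ax": 0,"ay": 0,"az": 0},{"claw": 1,"tx": 0,"ty": 0,"tz": 0,"ax": 0,"ay": 0,"az": 0},{"claw": 1,"tx": 0,"ty": 0,"tz": 0,"ax": 0,"ay": 0,"az": 0},{"claw": 1,"tx": 0,"ty": 0,"tz": 0,"ax": 0,"ay": 0,"az": 0},{"claw": 1,"tx": 0,"ty": 0,"tz": 0,"ax": 0,"ay": 0,"az": 0},{"claw": 1,"tx": 0,"ty": 0,"tz": 0,"ax": 0,"ay": 0,"az": 0},{"claw": 1,"tx": 0,"ty": 0,"tz": 0,"ax": 0,"ay": 0,"az": 0},{"claw": 1,"tx": 0,"ty": 0,"tz": 0,"ax": 0,"ay": 0,"az": 0},{"claw": 1,"tx": 0,"ty": 0,"tz": 0,"ax": 0,"ay": 0,"az": 0}]'

```text
clock: 32.25
tcp_pos: [0.4676, 0.2254, 0.3204]
orientation: [3.141, 0.024, 0.001]
contact_force: [-0.1, -7.6, 2.1]
grip_width: 0.0113
gripper_force: 61.0
```

```bash
python3 -c "
from h import *
feel(4)"
```

```text
32.45 [0.4675 0.2254 0.3204] [3.1407e+00 2.3700e-02 1.3000e-03] F [ 0.36 -6.76  1.67] M [-1.365 -0.058 -0.035]
```

>>> arm_command --plan '[{"claw": 1,"tx": 0,"ty": 0,"tz": 0.0003,"ax": 0,"ay": 0,"az": 0},{"claw": 1,"tx": 0,"ty": 0,"tz": 0.0003,"ax": 0,"ay": 0,"az": 0},{"claw": 1,"tx": 0,"ty": 0,"tz": 0,"ax": 0,"ay": 0,"az": 0},{"claw": 1,"tx": 0,"ty": 0,"tz": 0,"ax": 0,"ay": 0,"az": 0},{"claw": 1,"tx": 0,"ty": 0,"tz": 0,"ax": 0,"ay": 0,"az": 0},{"claw": 1,"tx": 0,"ty": 0,"tz": 0,"ax": 0,"ay": 0,"az": 0},{"claw": 1,"tx": 0,"ty": 0,"tz": 0,"ax": 0,"ay": 0,"az": 0},{"claw": 1,"tx": 0,"ty": 0,"tz": 0,"ax": 0,"ay": 0,"az": 0},{"claw": 1,"tx": 0,"ty": 0,"tz": 0,"ax": 0,"ay": 0,"az": 0},{"claw": 1,"tx": 0,"ty": 0,"tz": 0,"ax": 0,"ay": 0,"az": 0}]'

```text
clock: 33.28
tcp_pos: [0.4675, 0.2255, 0.3201]
orientation: [3.141, 0.024, 0.002]
contact_force: [-0.7, -7.5, 4.5]
grip_width: 0.011
gripper_force: 61.3
```

```bash
python3 -c "
from h import *
feel(4)"
```

```text
33.4833 [0.4676 0.2255 0.32  ] [3.1407e+00 2.3800e-02 1.6000e-03] F [-0.33 -6.71  4.48] M [-1.537  0.11  -0.034]
```

It's seated at z≈0.3202. Next I'll let the tab go back toward -y so the pin springs into its hole, checking along the way.

>>> arm_command --plan '[{"claw": 1,"tx": 0,"ty": 0,"tz": -0.0003,"ax": 0,"ay": 0,"az": 0},{"claw": 1,"tx": 0,"ty": 0.0005,"tz": 0,"ax": 0,"ay": 0,"az": 0},{"claw": 1,"tx": 0,"ty": 0.0005,"tz": 0,"ax": 0,"ay": 0,"az": 0},{"claw": 1,"tx": 0,"ty": 0.0005,"tz": 0,"ax": 0,"ay": 0,"az": 0},{"claw": 1,"tx": 0,"ty": 0.0005,"tz": 0,"ax": 0,"ay": 0,"az": 0},{"claw": 1,"tx": 0,"ty": 0.0005,"tz": 0,"ax": 0,"ay": 0,"az": 0},{"claw": 1,"tx": 0,"ty": 0.0005,"tz": 0,"ax": 0,"ay": 0,"az": 0},{"claw": 1,"tx": 0,"ty": 0,"tz": 0,"ax": 0,"ay": 0,"az": 0},{"claw": 1,"tx": 0,"ty": 0,"tz": 0,"ax": 0,"ay": 0,"az": 0},{"claw": 1,"tx": 0,"ty": 0,"tz": 0,"ax": 0,"ay": 0,"az": 0}]'

```text
clock: 34.32
tcp_pos: [0.4676, 0.2226, 0.3201]
orientation: [3.141, 0.024, 0.001]
contact_force: [0.1, -6.4, 1.4]
grip_width: 0.0108
gripper_force: 60.8
```

```bash
python3 -c "
from h import *
feel(4)"
```

```text
34.5167 [0.4676 0.2226 0.3201] [3.1411e+00 2.4200e-02 1.5000e-03] F [ 0.71 -5.9   1.13] M [-1.332 -0.057 -0.056]
```

>>> arm_command --plan '[{"claw": 1,"tx": 0,"ty": 0.0005,"tz": 0,"ax": 0,"ay": 0,"az": 0},{"claw": 1,"tx": 0,"ty": 0.0005,"tz": 0,"ax": 0,"ay": 0,"az": 0},{"claw": 1,"tx": 0,"ty": 0.0005,"tz": 0,"ax": 0,"ay": 0,"az": 0},{"claw": 1,"tx": 0,"ty": 0.0005,"tz": 0,"ax": 0,"ay": 0,"az": 0},{"claw": 1,"tx": 0,"ty": 0.0005,"tz": 0,"ax": 0,"ay": 0,"az": 0},{"claw": 1,"tx": 0,"ty": 0.0005,"tz": 0,"ax": 0,"ay": 0,"az": 0},{"claw": 1,"tx": 0,"ty": 0.0005,"tz": 0,"ax": 0,"ay": 0,"az": 0},{"claw": 1,"tx": 0,"ty": 0,"tz": 0,"ax": 0,"ay": 0,"az": 0},{"claw": 1,"tx": 0,"ty": 0,"tz": 0,"ax": 0,"ay": 0,"az": 0},{"claw": 1,"tx": 0,"ty": 0,"tz": 0,"ax": 0,"ay": 0,"az": 0}]'

```text
clock: 35.35
tcp_pos: [0.4675, 0.2195, 0.32]
orientation: [-3.141, -0.025, -0.002]
contact_force: [1.7, -5.4, 2.1]
grip_width: 0.0106
gripper_force: 61.0
```

```bash
python3 -c "
from h import *
feel(4)"
```

```text
35.55 [0.4675 0.2195 0.32  ] [-3.1412e+00 -2.5000e-02 -1.6000e-03] F [ 1.83 -4.99  1.9 ] M [-1.105 -0.346 -0.062]
```

>>> arm_command --plan '[{"claw": 1,"tx": 0.0003,"ty": 0,"tz": -0.0002,"ax": 0,"ay": 0,"az": 0},{"claw": 1,"tx": 0,"ty": 0.0005,"tz": 0,"ax": 0,"ay": 0,"az": 0},{"claw": 1,"tx": 0,"ty": 0.0005,"tz": 0,"ax": 0,"ay": 0,"az": 0},{"claw": 1,"tx": 0,"ty": 0.0005,"tz": 0,"ax": 0,"ay": 0,"az": 0},{"claw": 1,"tx": 0,"ty": 0.0005,"tz": 0,"ax": 0,"ay": 0,"az": 0},{"claw": 1,"tx": 0,"ty": 0.0005,"tz": 0,"ax": 0,"ay": 0,"az": 0},{"claw": 1,"tx": 0,"ty": 0,"tz": 0,"ax": 0,"ay": 0,"az": 0},{"claw": 1,"tx": 0,"ty": 0,"tz": 0,"ax": 0,"ay": 0,"az": 0},{"claw": 1,"tx": 0,"ty": 0,"tz": 0,"ax": 0,"ay": 0,"az": 0},{"claw": 1,"tx": 0,"ty": 0,"tz": 0,"ax": 0,"ay": 0,"az": 0}]'

```text
clock: 36.38
tcp_pos: [0.4676, 0.217, 0.32]
orientation: [-3.141, -0.025, -0.001]
contact_force: [1.6, -3.1, 2.5]
grip_width: 0.011
gripper_force: 61.0
```

```bash
python3 -c "
from h import *
feel(4)"
```

```text
36.5833 [0.4676 0.217  0.32  ] [-3.1413e+00 -2.5300e-02 -7.0000e-04] F [ 2.46 -3.35  2.86] M [-0.771 -0.553 -0.094]
```

>>> arm_command --plan '[{"claw": 1,"tx": 0,"ty": 0.0005,"tz": 0,"ax": 0,"ay": 0,"az": 0},{"claw": 1,"tx": 0,"ty": 0.0005,"tz": 0,"ax": 0,"ay": 0,"az": 0},{"claw": 1,"tx": 0,"ty": 0.0005,"tz": 0,"ax": 0,"ay": 0,"az": 0},{"claw": 1,"tx": 0,"ty": 0.0005,"tz": 0,"ax": 0,"ay": 0,"az": 0},{"claw": 1,"tx": 0,"ty": 0.0005,"tz": 0,"ax": 0,"ay": 0,"az": 0},{"claw": 1,"tx": 0,"ty": 0,"tz": 0,"ax": 0,"ay": 0,"az": 0},{"claw": 1,"tx": 0,"ty": 0,"tz": 0,"ax": 0,"ay": 0,"az": 0},{"claw": 1,"tx": 0,"ty": 0,"tz": 0,"ax": 0,"ay": 0,"az": 0},{"claw": 1,"tx": 0,"ty": 0,"tz": 0,"ax": 0,"ay": 0,"az": 0},{"claw": 1,"tx": 0,"ty": 0,"tz": 0,"ax": 0,"ay": 0,"az": 0}]'

```text
clock: 37.42
tcp_pos: [0.4676, 0.2145, 0.32]
orientation: [-3.141, -0.025, -0.001]
contact_force: [2.8, -2.3, 2.4]
grip_width: 0.0112
gripper_force: 61.3
```

```bash
python3 -c "
from h import *
feel(4)"
```

```text
37.6167 [0.4677 0.2145 0.32  ] [-3.1413e+00 -2.5200e-02 -6.0000e-04] F [ 3.01 -2.75  3.23] M [-0.566 -0.814 -0.084]
```

>>> arm_command --plan '[{"claw": 1,"tx": 0.0002,"ty": 0.0004,"tz": -0.0002,"ax": 0,"ay": 0,"az": 0},{"claw": 1,"tx": 0.0002,"ty": 0.0004,"tz": 0,"ax": 0,"ay": 0,"az": 0},{"claw": 1,"tx": 0,"ty": 0.0004,"tz": 0,"ax": 0,"ay": 0,"az": 0},{"claw": 1,"tx": 0,"ty": 0.0004,"tz": 0,"ax": 0,"ay": 0,"az": 0},{"claw": 1,"tx": 0,"ty": 0,"tz": 0,"ax": 0,"ay": 0,"az": 0},{"claw": 1,"tx": 0,"ty": 0,"tz": 0,"ax": 0,"ay": 0,"az": 0},{"claw": 1,"tx": 0,"ty": 0,"tz": 0,"ax": 0,"ay": 0,"az": 0},{"claw": 1,"tx": 0,"ty": 0,"tz": 0,"ax": 0,"ay": 0,"az": 0},{"claw": 1,"tx": 0,"ty": 0,"tz": 0,"ax": 0,"ay": 0,"az": 0},{"claw": 1,"tx": 0,"ty": 0,"tz": 0,"ax": 0,"ay": 0,"az": 0}]'

```text
clock: 38.45
tcp_pos: [0.4677, 0.2133, 0.3201]
orientation: [-3.141, -0.026, 0.001]
contact_force: [1.4, 1.5, 0.8]
grip_width: 0.0111
gripper_force: 60.9
```

```bash
python3 -c "
from h import *
P,_=snap('wrist','w8.png'); find('wrist',['guard_rail','guard_tab','pin_tip'],P=P)
feel(4)"
```

```text
wrist tip guard_rail 0.56 [0.4688 0.209  0.1312]
wrist tip guard_tab 0.83 [0.4704 0.2145 0.1636]
38.85 [0.4677 0.213  0.32  ] [-3.1415e+00 -2.5600e-02  7.0000e-04] F [-0.67  3.66  1.21] M [0.709 0.116 0.003]
```

The pin force followed the spring curve all the way to zero and then reversed, so the pin is fully out in its hole. I'll ease the side load and open the gripper gently.

>>> arm_command --plan '[{"claw": 1,"tx": 0,"ty": -0.0004,"tz": 0,"ax": 0,"ay": 0,"az": 0},{"claw": 1,"tx": 0,"ty": -0.0003,"tz": 0,"ax": 0,"ay": 0,"az": 0},{"claw": 1,"tx": 0,"ty": 0,"tz": 0,"ax": 0,"ay": 0,"az": 0},{"claw": 1,"tx": 0,"ty": 0,"tz": 0,"ax": 0,"ay": 0,"az": 0},{"claw": 1,"tx": 0,"ty": 0,"tz": 0,"ax": 0,"ay": 0,"az": 0},{"claw": 1,"tx": 0,"ty": 0,"tz": 0,"ax": 0,"ay": 0,"az": 0},{"claw": 1,"tx": 0,"ty": 0,"tz": 0,"ax": 0,"ay": 0,"az": 0},{"claw": 1,"tx": 0,"ty": 0,"tz": 0,"ax": 0,"ay": 0,"az": 0},{"claw": 1,"tx": 0,"ty": 0,"tz": 0,"ax": 0,"ay": 0,"az": 0},{"claw": 1,"tx": 0,"ty": 0,"tz": 0,"ax": 0,"ay": 0,"az": 0}]' --squeeze 30

```text
clock: 39.68
tcp_pos: [0.4678, 0.2132, 0.32]
orientation: [3.141, 0.025, -0.001]
contact_force: [-1.8, -1.1, 3.4]
grip_width: 0.0112
gripper_force: 61.3
```

```bash
python3 -c "
from h import *
feel(4)"
```

```text
39.8833 [0.4679 0.2133 0.32  ] [ 3.1408e+00  2.4900e-02 -8.0000e-04] F [-2.76 -1.94  3.71] M [-0.348  0.692  0.009]
```

>>> arm_command --plan '[{"claw": 0.8,"tx": 0,"ty": 0,"tz": 0,"ax": 0,"ay": 0,"az": 0},{"claw": 0.75,"tx": 0,"ty": 0,"tz": 0,"ax": 0,"ay": 0,"az": 0},{"claw": 0.7,"tx": 0,"ty": 0,"tz": 0,"ax": 0,"ay": 0,"az": 0},{"claw": 0.65,"tx": 0,"ty": 0,"tz": 0,"ax": 0,"ay": 0,"az": 0},{"claw": 0.6,"tx": 0,"ty": 0,"tz": 0,"ax": 0,"ay": 0,"az": 0},{"claw": 0.6,"tx": 0,"ty": 0,"tz": 0,"ax": 0,"ay": 0,"az": 0},{"claw": 0.6,"tx": 0,"ty": 0,"tz": 0,"ax": 0,"ay": 0,"az": 0},{"claw": 0.6,"tx": 0,"ty": 0,"tz": 0,"ax": 0,"ay": 0,"az": 0},{"claw": 0.6,"tx": 0,"ty": 0,"tz": 0,"ax": 0,"ay": 0,"az": 0},{"claw": 0.6,"tx": 0,"ty": 0,"tz": 0,"ax": 0,"ay": 0,"az": 0}]'

```text
clock: 40.72
tcp_pos: [0.468, 0.2135, 0.3201]
orientation: [3.141, 0.025, 0.0]
contact_force: [-0.2, 0.1, 0.5]
grip_width: 0.0343
gripper_force: 0.0
```

```bash
python3 -c "
from h import *
P,_=snap('wrist','w9.png'); find('wrist',['guard_rail','guard_tab','pin_tip'],P=P)
feel(3); print(r.get_obs()['grip_width'])"
```

```text
wrist tip guard_rail 0.65 [0.4675 0.209  0.1285]
wrist tip guard_tab 0.9 [0.469  0.2142 0.1643]
41.0667 [0.468  0.2135 0.3201] [-3.1415e+00 -2.5300e-02 -1.0000e-04] F [-0.29  0.07 -0.01] M [-0.019 -0.014 -0.002]
0.03430677404498555
```

>>> arm_command --plan '[{"claw": 0.5,"tx": 0,"ty": 0,"tz": -0.002,"ax": 0,"ay": 0,"az": 0},{"claw": 0.5,"tx": 0,"ty": 0,"tz": -0.004,"ax": 0,"ay": 0,"az": 0},{"claw": 0.5,"tx": 0,"ty": 0,"tz": -0.006,"ax": 0,"ay": 0,"az": 0},{"claw": 0.5,"tx": 0,"ty": 0,"tz": -0.008,"ax": 0,"ay": 0,"az": 0},{"claw": 0.5,"tx": 0,"ty": 0,"tz": -0.01,"ax": 0,"ay": 0,"az": 0},{"claw": 0.5,"tx": 0,"ty": 0,"tz": -0.012,"ax": 0,"ay": 0,"az": 0},{"claw": 0.5,"tx": 0,"ty": 0,"tz": -0.02,"ax": 0,"ay": 0,"az": 0},{"claw": 0.5,"tx": 0,"ty": 0,"tz": -0.02,"ax": 0,"ay": 0,"az": 0},{"claw": 0.5,"tx": 0,"ty": 0,"tz": -0.02,"ax": 0,"ay": 0,"az": 0},{"claw": 0.5,"tx": 0,"ty": 0,"tz": -0.01,"ax": 0,"ay": 0,"az": 0}]'

```text
clock: 41.9
tcp_pos: [0.4682, 0.2141, 0.4357]
orientation: [-3.14, -0.025, -0.006]
contact_force: [-0.2, 1.5, -0.6]
grip_width: 0.0427
gripper_force: 0.0
```

```bash
python3 - <<'E'
from h import *
feel(1)
for k in range(2):
    P,a=snap('wrist','w10.png'); find('wrist',['guard_rail','guard_tab','pin_tip','felt_hinge','felt_stand'],P=P)
P,_=snap('scene','s2.png'); find('scene',['guard_rail','guard_tab','pin_tip','wood_block','spanner','dressing_stone'],P=P)
# profile along the rail's row: brightness at the axis, for the ends of rail, ears and pin
P=pose('wrist'); Rm,p=P; m=r.camera_model('wrist')
def px(w):
    c=Rm.T@(np.array(w)-p); return m['cx']+m['fx']*c[0]/-c[2], m['cy']-m['fy']*c[1]/-c[2]
g=cv2.cvtColor(a,cv2.COLOR_RGB2GRAY); h=np.array([.468,.2135,.13]); yv=np.array([-.0141,.9999,0])
for dz,lab in((.004,'axis top'),):
    for dx in(0,.012):
        print('dx',dx,[(d,int(g[int(round(px(h+yv*d/1000+[dx,0,dz])[1])),int(round(px(h+yv*d/1000+[dx,0,dz])[0]))])) for d in range(100,-101,-4)])
# tab y extent at the tab's top
print('tab',[(d,int(g[int(round(px(h+yv*d/1000+[0,0,.05])[1])),int(round(px(h+yv*d/1000+[0,0,.05])[0]))])) for d in range(20,-21,-2)])
E
```

```text
41.95 [0.4685 0.2143 0.4365] [-3.1392 -0.0252 -0.0091] F [1.36 0.65 1.18] M [-0.008 -0.035 -0.011]
wrist tip guard_rail 0.72 [0.4674 0.2116 0.1273]
wrist tip guard_tab 0.77 [0.4692 0.2135 0.162 ]
wrist tip pin_tip 0.85 [0.4693 0.1186 0.1271]
wrist tip felt_stand 0.85 [0.4659 0.2098 0.0019]
wrist tip guard_rail 0.56 [0.4674 0.211  0.129 ]
wrist tip guard_tab 0.92 [0.4702 0.2114 0.1622]
wrist tip pin_tip 0.92 [0.4698 0.1188 0.1253]
wrist tip felt_hinge 0.35 [0.472  0.1172 0.1255]
wrist tip felt_hinge 0.2 [ 0.3677 -0.1696  0.0047]
wrist tip felt_stand 0.7 [ 0.4671  0.2126 -0.0029]
scene tip guard_rail 0.96 [0.4685 0.2134 0.132 ]
scene tip guard_rail 0.62 [ 0.622  -0.4376  0.0839]
scene tip guard_tab 0.69 [0.4699 0.2115 0.1655]
scene tip guard_tab 0.69 [ 0.6255 -0.4369  0.1174]
scene tip pin_tip 0.81 [ 0.5384 -0.4862  0.0847]
scene tip pin_tip 0.43 [ 4.578e-01 -2.119e-01 -4.000e-04]
scene tip wood_block 0.56 [0.4845 0.0064 0.001 ]
scene tip spanner 0.72 [ 0.4173  0.4642 -0.0006]
scene tip dressing_stone 0.82 [0.3816 0.185  0.0059]
dx 0 [(100, 170), (96, 170), (92, 207), (88, 209), (84, 2
[... 656 characters left out ...]
02), (56, 103), (52, 111), (48, 113), (44, 113), (40, 113), (36, 113), (32, 113), (28, 119), (24, 123), (20, 123), (16, 124), (12, 124), (8, 124), (4, 125), (0, 126), (-4, 125), (-8, 125), (-12, 125), (-16, 122), (-20, 122), (-24, 123), (-28, 112), (-32, 113), (-36, 115), (-40, 125), (-44, 125), (-48, 126), (-52, 125), (-56, 125), (-60, 124), (-64, 125), (-68, 115), (-72, 151), (-76, 150), (-80, 87), (-84, 74), (-88, 140), (-92, 140), (-96, 135), (-100, 107)]
tab [(20, 164), (18, 164), (16, 164), (14, 164), (12, 164), (10, 164), (8, 166), (6, 149), (4, 234), (2, 241), (0, 245), (-2, 245), (-4, 246), (-6, 161), (-8, 167), (-10, 166), (-12, 166), (-14, 166), (-16, 167), (-18, 168), (-20, 167)]
```

The rail sits on the hinge axis (z≈0.13). The tab is midway along the rail and the detected pin tip is 94 mm from it, so the pin is fully out. The robot is well clear, so I'm handing in.

```bash
python3 -c "
from bench import r
print(r.hand_in())"
```

```text
the job is handed in; nothing more can be done
None
```

The guard is off the stone-wheel stand and hangs freely in the felt-wheel hinge, with its stub in the slot and the sprung pin fully out in its hole. By the force readings I took, forces on the guard stayed under about 11 N, and the job was handed in at about 42 s; no verdict was returned.

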